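Make up two hub-fitting kits

ROBOT

A 7-joint arm with a two-finger parallel gripper is mounted at the origin on a cart in front of the work surface, level with it; the furniture and walls round the work are solid. World frame = base frame: x ahead of the robot, y to its left, z up, the work surface at z = 0. Lengths are in m, angles in rad, forces in N, time in s.
With the tool pointing down it reaches from about 0.4 to 0.85 m from the base axis. Payload 10.4 kg.
Tool frame: the origin (TCP) lies at the very end of the fingers, on their centre line; the grasp point (between the pads) lies r.grasp_offset behind it (r.grasp_offset is the distance from the TCP to the grasp point, in m); z points along the fingers, y is the direction in which the jaws open and shut (so a half turn about z gives the same grasp; the last joint's range is limited). The gripper opens to 87 mm and grips with 3 to 60 N. Pads are 19 mm wide; open, the fingers measure 117 mm over their backs; the gripper's body (75 mm by 190 mm) begins 51 mm behind the grasp point.
Start: joints at [-1.273, 0.332, -0.065, 1.46, 0.022, 1.35, -0.088], TCP at [0.197, 0.593, 0.223] pointing down, gripper open.
Joint ranges: [-2.6, 2.6], [-0.5, 2.12], [-1.47, 1.34], [0.16, 2.42], [-1.27, 4.41], [0.06, 2.06], [-2.6, 2.6]. Speed limits (rad/s): [2.22, 2.22, 2.79, 2.79, 3.14, 3.14, 3.14].

INTERFACE

Orientations are given as a unit quaternion [x, y, z, w].
In Python, from bench import read_state, cams, job, r gives the robot as it stands. The module is installed in compiled form; this text tells all that it offers.
- The arm moves only by the tool arm_command, never from a script. Its argument "increments" is a list of rows, each an object of numbers: "gripper": the opening in per cent of the stroke, from 0 (shut) to 100 (fully open); "dx", "dy", "dz": the shift along the tool's x, y, z in m; "spin": the turn about the tool's z in degrees. In form: [{"gripper": .., "dx": .., "dy": .., "dz": .., "spin": ..}, ...]. A call has exactly 8 rows; each row shifts and turns the commanded pose from where the row before left it, along the tool's axes as they then stand; what a row does not reach is not made up. A row lasts 1/8 s, in which the tool goes at most 62.5 mm and 10.7 degrees, less where a joint would pass 70% of its speed; a pose out of reach is approached as far as the arm can. A call with a gripper value outside its range is refused whole. The fingers move at their own pace and stop on an object; "grip_force" is the grip in N (left out, the last holds). Time passes only in rows, so rows that do not move let the fingers close, or fill a call up. It gives the time, the measured TCP pose, the force and the opening at its end, in the units of the state.
- read_state(): the state, without advancing time (a new reading comes with each control period).
- cams.camera(name): name is "scene" or "top" or "wrist"; returns the picture (400x640x3 uint8, red, green, blue); there is no depth.
- cams.camera_info(name): a dict with "K" (3x3 intrinsics, pixels), "rvec" (rotation vector, rad) and "tvec" (3), from world to camera coordinates, as OpenCV has them. Camera axes: x right, y down, z forward; pixel columns grow to the right and rows downward; lengths in m; the calibration is good to about 2 mm. A picture is of the moment at which its call begins: read the wrist's pose just before it. camera_info takes no time and is no camera call; for the wrist camera it gives the pose at the moment of the call.
- job.close_job(): hands the job in, once; it reports no verdict.
The state is a dict: "time": time; "joint_positions": joint angles; "joint_vel": joint speeds; "joint_torque": joint torques, N m; "ee_pos": TCP position; "eef_rot": TCP orientation; "ft_force": force on the tool from outside, world axes, zero at the start; "torque": the same for the moment, N m; "width": finger opening in m.
Only numpy, scipy, OpenCV 4.12 (cv2) and the standard library are available. Lean on these libraries where they do the work, as an engineer would, in place of code of your own. Each camera call takes 0.05 s, during which the arm holds its last target.

TASK

Make up the two kits: each tray gets the one hub that goes fully down over its keyed stub shaft, with the oval flange lengthwise between the two rails. Lay the long screwdriver flat in the tool bay of the longer tray and the stubby screwdriver flat in the bay of the shorter tray, lengthwise and about in the middle, either way round. The third hub fits neither tray: leave it, the sanding block and the tape measure where they are.

Things in the scene. Friction and masses are not known exactly. Their poses are not given: they have to be found in the camera images.
- tray_long: The longer tray: fixed plywood, 200 (x) x 170 mm, floor 8 thick; origin under its centre. Stub shaft at x 0, y -42: 20 mm thick, 36 above floor, tapered tip; key 8 wide, 24 high, out to 19 mm from axis, pointing to tray +x, along the rails. Rails along x beside it, 62 mm apart, 10 high. Bay for a screwdriver: centre x 0, y +48, 184 x 56 mm inside, 6 mm edge strips, long sides open in the middle.
- tray_short: The shorter tray: fixed plywood, 170 (x) x 170 mm, floor 8 thick; origin under its centre. Stub shaft at x 0, y -42: 20 mm thick, 36 above floor, tapered tip; key 8 wide, 24 high, out to 19 mm from axis, pointing to tray +y, across the rails. Rails along x beside it, 62 mm apart, 10 high. Bay for a screwdriver: centre x 0, y +48, 154 x 56 mm inside, 6 mm edge strips, long sides open in the middle.
- hub_inline: Steel hub: oval two-bolt flange 98 (along its x) x 54 mm, 8 thick, under a round 52 mm barrel; 44 high, 0.3 kg. Through bore 25 mm with one keyway, 13 wide, out to 22.5 mm from the axis. Origin: centre of underside, z up. Its keyway points to its +x, along the length of the flange.
- hub_cross: Steel hub: oval two-bolt flange 98 (along its x) x 54 mm, 8 thick, under a round 52 mm barrel; 44 high, 0.3 kg. Through bore 25 mm with one keyway, 13 wide, out to 22.5 mm from the axis. Origin: centre of underside, z up. Its keyway points to its +y, square to the length of the flange.
- hub_diagonal: Steel hub: oval two-bolt flange 98 (along its x) x 54 mm, 8 thick, under a round 52 mm barrel; 44 high, 0.3 kg. Through bore 25 mm with one keyway, 13 wide, out to 22.5 mm from the axis. Origin: centre of underside, z up. Its keyway points half way between its +x and +y, at 45 degrees to the flange: it fits neither tray.
- driver_long: Long cross-head screwdriver, the longer of two, lying down, 160 x 25 mm, 23 high. Origin: underside, mid-length; x along it, blade to +x, red and black handle at x -78 to -2 mm: grip it there. z up.
- driver_stubby: Stubby screwdriver, the shorter of two, lying down, 130 x 23 mm, 21 high. Origin: underside, mid-length; x along it, blade to +x, green and black handle at x -63 to -5 mm: grip it there. z up.
- sanding_block: Bystander: sanding block 110x58x30 mm, lying at the back. Origin: centre of its underside.
- tape_measure: Bystander: tape measure, 32x93 mm, 64 mm high. Origin: centre of its underside.
Things that resemble listed ones, but are neither listed nor needed, are in the scene too. What is shaped like the driver_stubby but turquoise is not meant.

How it is judged:
At the end, for the whole second after the job is handed in: In-line hub down on the long tray's shaft, crosswise hub on the short tray's (within 3 mm of the floor, 6 mm of the axis). Long driver flat in the long tray's bay, stubby one in the short tray's (within 15 mm of its middle along and across, 0.2 rad, 4 mm of the floor). All released, at rest (x of hub_inline in the frame of tray_long between -0.006 and 0.006 m and y of hub_inline in the frame of tray_long between -0.048 and -0.036 m and z of hub_inline in the frame of tray_long between 0.005 and 0.011 m and angle between the x axis of hub_inline and the x axis of tray_long, either way round below 0.25 rad and angle between each of hub_inline, hub_cross's own z axis and vertical below 0.1 rad and linear speed of each of hub_inline, hub_cross, driver_long, driver_stubby below 0.02 m/s and angular speed of each of hub_inline, hub_cross, driver_long, driver_stubby below 0.2 rad/s and x of hub_cross in the frame of tray_short between -0.006 and 0.006 m and y of hub_cross in the frame of tray_short between -0.048 and -0.036 m and z of hub_cross in the frame of tray_short between 0.005 and 0.011 m and angle between the x axis of hub_cross and the x axis of tray_short, either way round below 0.25 rad and x of driver_long in the frame of tray_long between -0.015 and 0.015 m and y of driver_long in the frame of tray_long between 0.033 and 0.063 m and z of driver_long in the frame of tray_long between 0.004 and 0.012 m and angle between the x axis of driver_long and the x axis of tray_long, either way round below 0.2 rad and angle between the z axis of driver_long and the z axis of tray_long, either way round below 0.15 rad and x of driver_stubby in the frame of tray_short between -0.015 and 0.015 m and y of driver_stubby in the frame of tray_short between 0.033 and 0.063 m and z of driver_stubby in the frame of tray_short between 0.004 and 0.012 m and angle between the x axis of driver_stubby and the x axis of tray_short, either way round below 0.2 rad and angle between the z axis of driver_stubby and the z axis of tray_short, either way round below 0.15 rad); the robot touches nothing.
It fails at once if the third hub (diagonal keyway) was moved by more than 20 mm (distance of hub_diagonal from where it was at the start of the episode above 0.02 m).
It fails at once if the sanding block was moved by more than 20 mm (distance of sanding_block from where it was at the start of the episode above 0.02 m).
It fails at once if the tape measure was moved by more than 20 mm (distance of tape_measure from where it was at the start of the episode above 0.02 m).
It also fails if it takes over 99 s, if anything falls off the work surface, if the arm or the gripper's body presses on something with over 40 N, if the wrist force passes 120 N, or if a joint passes its speed limit or range.

## Working session

There is one attempt and no reset: what is moved stays moved. The work goes in short steps, Python scripts to look and compute and a tool call to move; the robot and the scene stay as the last step left them, time stands still between calls to the robot, and variables do not carry over. Pictures are saved under pics/ and viewed, and the job is handed in when it is done.

Besides the shell and the picture viewer there is one more tool, called after "Call:" as a command line: name --argument value ..., lists and objects as JSON in quotes. arm_command: Moves the arm, as the interface text tells. Its arguments: {"type":"object","properties":{"increments":{"type":"array","items":{"type":"object","properties":{"gripper":{"type":"number"},"dx":{"type":"number"},"dy":{"type":"number"},"dz":{"type":"number"},"spin":{"type":"number"}}}},"grip_force":{"type":"number"}},"required":["increments"]}

```bash
mkdir -p pics; cat > h.py <<'E'
import numpy as np,cv2
from bench import read_state,cams,job,r
def cam(n):
    i=cams.camera_info(n);R=cv2.Rodrigues(np.array(i['rvec'],float))[0];return np.array(i['K']),R,np.array(i['tvec'],float).ravel()
def ray(c,px,z):
    K,R,t=c;d=R.T@np.linalg.inv(K)@np.array([px[0],px[1],1.]);o=-R.T@t
    return (o+d*(z-o[2])/d[2])
def proj(c,P):
    K,R,t=c;p=K@(R@np.array(P,float)+t);return p[:2]/p[2]
def save(n,im):cv2.imwrite('pics/'+n,im[...,::-1])
E
python3 - <<'E'
from h import *
for n in('scene','top','wrist'):
    c=cam(n);im=cams.camera(n);save(n+'0.png',im);np.save(n+'0.npy',im)
    print(n,(-c[1].T@c[2]).round(3),c[0][0,0])
s=read_state();print({k:np.round(v,3) for k,v in s.items()},r.grasp_offset)
E
```

```text
scene [-0.19  -0.609  1.137] 481.9685563924023
top [0.372 0.064 1.189] 394.0323553875196
wrist [0.125 0.617 0.384] 329.82448195064603
{'time': np.float64(0.15), 'joint_positions': array([-1.273,  0.333, -0.065,  1.461,  0.022,  1.35 , -0.088]), 'joint_vel': array([ 0.001,  0.   , -0.   , -0.001, -0.001, -0.002,  0.002]), 'joint_torque': array([ 1.0000e-03, -6.2363e+01,  2.5000e-02, -3.9014e+01, -6.1000e-02,
        3.7000e-02,  0.0000e+00]), 'ee_pos': array([0.197, 0.593, 0.222]), 'eef_rot': array([ 0.16 ,  0.987, -0.001, -0.   ]), 'ft_force': array([ 0.637, -0.58 ,  0.023]), 'torque': array([0.017, 0.005, 0.01 ]), 'width': np.float64(0.087)} 0.0187
```

View pics/top0.png

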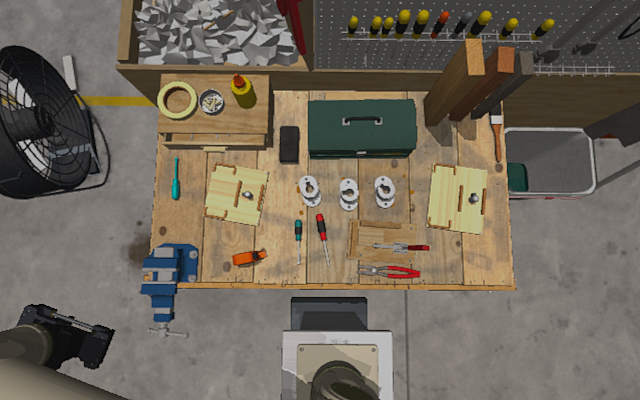

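View pics/scene0.png

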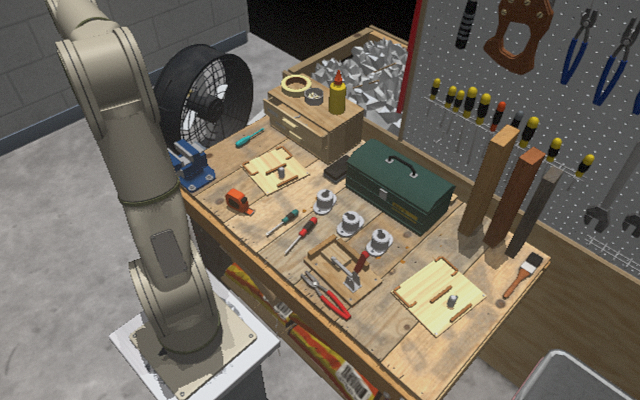

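View pics/wrist0.png

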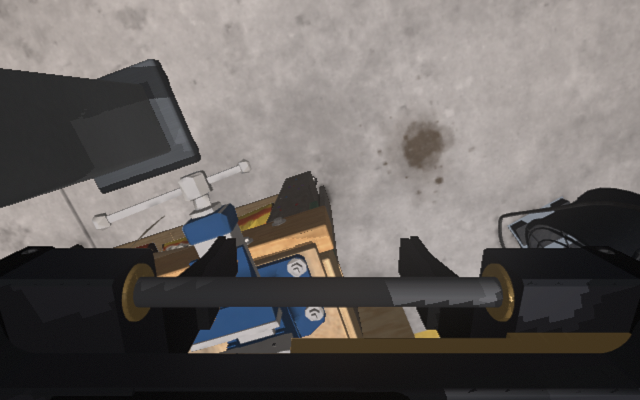

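```bash
python3 - <<'E'
from h import *
im=np.load('top0.npy')
def crop(n,x0,y0,x1,y1,k):save(n,cv2.resize(im[y0:y1,x0:x1],None,fx=k,fy=k,interpolation=cv2.INTER_CUBIC))
crop('c1.png',270,160,430,280,5)
crop('c2.png',190,155,285,230,8)
crop('c3.png',410,155,505,240,7)
c=cam('top')
for p in [(236,195),(458,198),(310,191),(349,194),(384,192),(298,240),(322,240)]:print(p,ray(c,p,0.02).round(3))
E
```

```text
(236, 195) [0.542 0.305 0.02 ]
(458, 198) [ 0.54  -0.361  0.02 ]
(310, 191) [0.557 0.083 0.02 ]
(349, 194) [ 0.549 -0.034  0.02 ]
(384, 192) [ 0.556 -0.139  0.02 ]
(298, 240) [0.41  0.117 0.02 ]
(322, 240) [0.411 0.046 0.02 ]
```

View pics/c1.png

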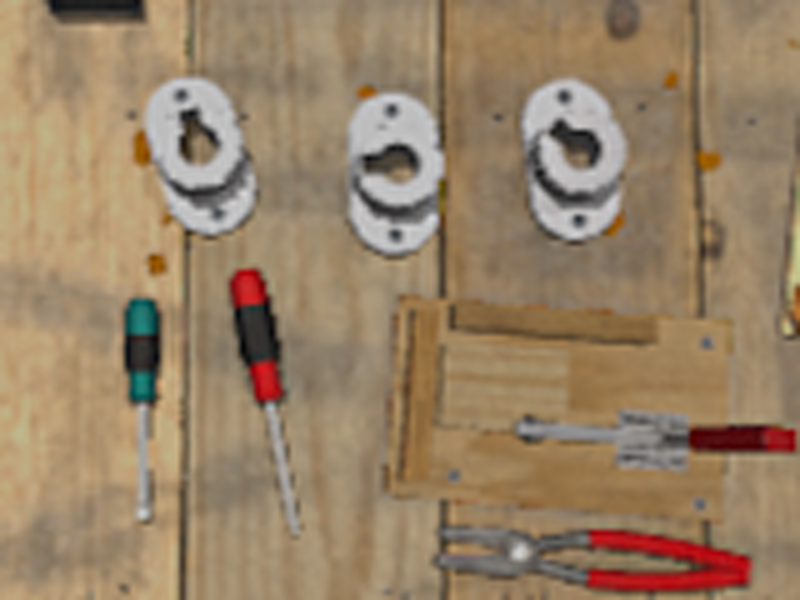

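View pics/c2.png

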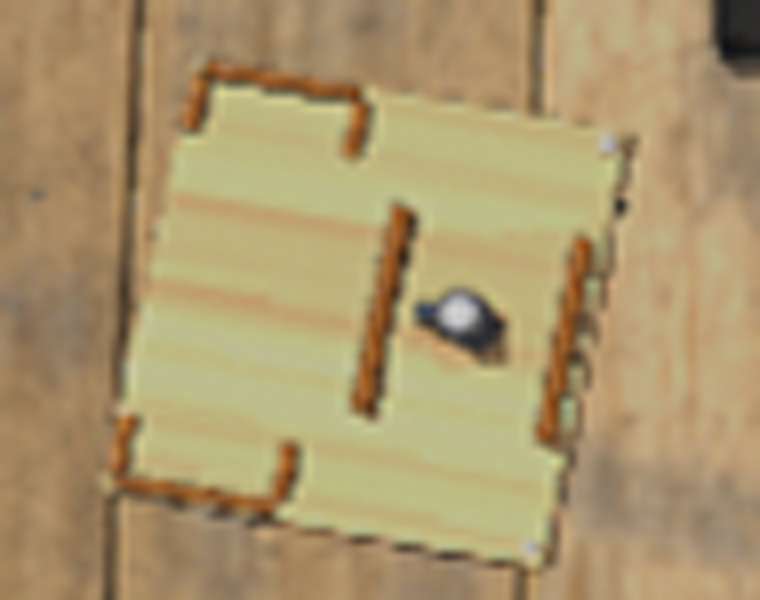

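View pics/c3.png

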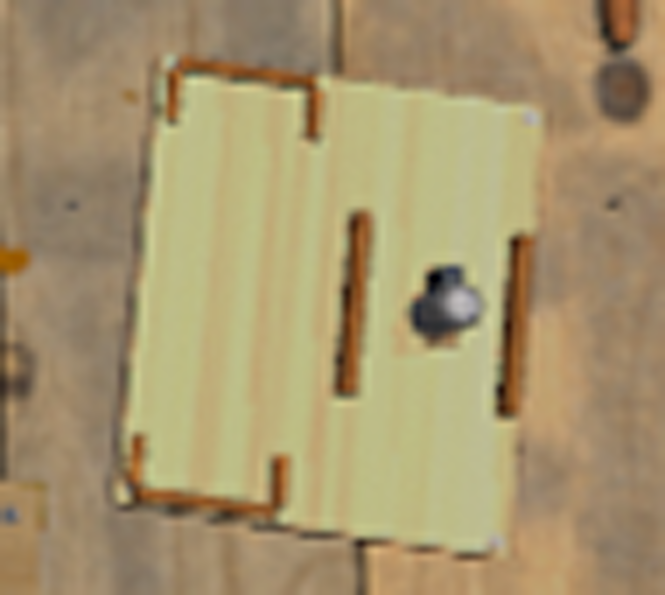

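```bash
cat >> h.py <<'E'
from scipy.spatial.transform import Rotation as Ro
def tool():
    s=read_state();R=Ro.from_quat(s['eef_rot']).as_matrix();return np.array(s['ee_pos']),R,s
def plan(x,y,z,yaw,rows=8,nspin=None):
    """yaw: world angle (deg) of tool y axis relative to world +y (ccw pos)"""
    p,R,s=tool();cur=np.degrees(np.arctan2(-R[0,1],R[1,1]))
    d=np.array([x,y,z])-p
    ds=-((yaw-cur+90)%180-90) if yaw is not None else 0
    ns=nspin or rows
    print('pos',p.round(4),'yaw',round(cur,2),'tilt',R[:,2].round(3),'F',np.round(s['ft_force'],1),'w',round(float(s['width']),4),'t',round(float(s['time']),2))
    step=d/rows;a=cur
    for i in range(rows):
        c,sn=np.cos(np.radians(a)),np.sin(np.radians(a))
        ty=np.array([-sn,c,0]);tx=np.array([-c,-sn,0])
        print(f' dx {step@tx:.4f} dy {step@ty:.4f} dz {-step[2]:.4f} spin {ds/ns if i<ns else 0:.2f}')
        if i<ns:a-=ds/ns
E
python3 - <<'E'
from h import *
p,R,s=tool();c=cam('wrist')
print(R.round(3));print('tcp px',proj(c,p),'cam pos tool',R.T@(-c[1].T@c[2]-p),'cam z axis tool',R.T@c[1].T[:,2],'cam x',R.T@c[1].T[:,0])
im=np.load('wrist0.npy')
t=np.load('top0.npy');ct=cam('top')
save('c4.png',np.hstack([cv2.resize(t[150:210,155:205],None,fx=8,fy=8,interpolation=2),cv2.resize(t[210:270,280:330],None,fx=8,fy=8,interpolation=2)])[:480])
def k(x,y):return (270+x/5,160+y/5)
for n,a,z in [('hubL bore',(201,148),.044),('hubM bore',(400,165),.044),('hubR',(578,148),.044),('L h1',(181,95),.008),('L h2',(217,213),.008),('M h1',(391,110),.008),('M h2',(396,235),.008),
 ('green top',(142,300),.01),('green tip',(145,518),.01),('red top',(246,272),.011),('red tip',(296,533),.011)]:
    print(n,ray(ct,k(*a),z).round(4))
def k2(x,y):return (190+x/8,155+y/8)
def k3(x,y):return (410+x/7,155+y/7)
print('S shaft',ray(ct,k2(460,312),.044).round(4),'L shaft',ray(ct,k3(456,305),.044).round(4))
E
```

```text
[[-0.949  0.315 -0.   ]
 [ 0.315  0.949 -0.001]
 [-0.    -0.001 -1.   ]]
tcp px [316.97123746 252.56731961] cam pos tool [ 0.07629575  0.00029781 -0.16238099] cam z axis tool [-2.81589547e-01  4.27304630e-04  9.59534858e-01] cam x [-5.94216058e-04  9.99999631e-01 -6.19705994e-04]
hubL bore [0.557  0.0824 0.044 ]
hubM bore [ 0.548  -0.0347  0.044 ]
hubR [ 0.5592 -0.1397  0.044 ]
L h1 [0.5954 0.0956 0.008 ]
L h2 [0.5231 0.0729 0.008 ]
M h1 [ 0.5874 -0.0324  0.008 ]
M h2 [ 0.5108 -0.0353  0.008 ]
green top [0.4699 0.1172 0.01  ]
green tip [0.3413 0.1133 0.01  ]
red top [0.4872 0.0551 0.011 ]
red tip [0.3334 0.0243 0.011 ]
S shaft [0.5421 0.2662 0.044 ] L shaft [ 0.5351 -0.4031  0.044 ]
```

View pics/c4.png

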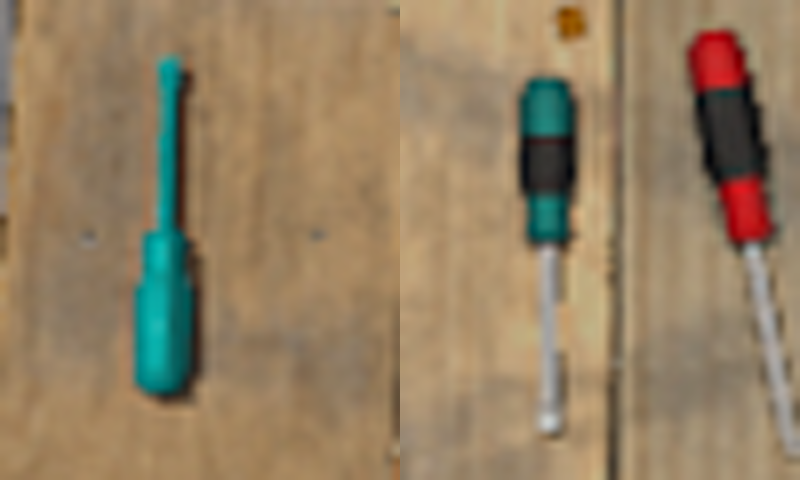

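```bash
python3 - <<'E'
from h import *
plan(.48,.18,.28,0,rows=16,nspin=16)
E
```

```text
pos [0.197  0.5928 0.222 ] yaw -18.38 tilt [-0.    -0.001 -1.   ] F [ 0.6 -0.6  0. ] w 0.0871 t 0.15
 dx -0.0249 dy -0.0189 dz -0.0036 spin -1.15
 dx -0.0245 dy -0.0194 dz -0.0036 spin -1.15
 dx -0.0241 dy -0.0199 dz -0.0036 spin -1.15
 dx -0.0237 dy -0.0204 dz -0.0036 spin -1.15
 dx -0.0233 dy -0.0208 dz -0.0036 spin -1.15
 dx -0.0229 dy -0.0213 dz -0.0036 spin -1.15
 dx -0.0225 dy -0.0218 dz -0.0036 spin -1.15
 dx -0.0220 dy -0.0222 dz -0.0036 spin -1.15
 dx -0.0216 dy -0.0226 dz -0.0036 spin -1.15
 dx -0.0211 dy -0.0231 dz -0.0036 spin -1.15
 dx -0.0207 dy -0.0235 dz -0.0036 spin -1.15
 dx -0.0202 dy -0.0239 dz -0.0036 spin -1.15
 dx -0.0197 dy -0.0243 dz -0.0036 spin -1.15
 dx -0.0192 dy -0.0247 dz -0.0036 spin -1.15
 dx -0.0187 dy -0.0251 dz -0.0036 spin -1.15
 dx -0.0182 dy -0.0254 dz -0.0036 spin -1.15
```

Call:
arm_command --increments '[{"dx": -0.023,"dy": -0.022,"dz": -0.014,"spin": -1.15},{"dx": -0.024,"dy": -0.022,"dz": -0.014,"spin": -1.15},{"dx": -0.036,"dy": -0.03,"dz": -0.014,"spin": -2.3},{"dx": -0.036,"dy": -0.031,"dz": -0.014,"spin": -2.3},{"dx": -0.035,"dy": -0.033,"spin": -2.3},{"dx": -0.034,"dy": -0.033,"spin": -2.3},{"dx": -0.033,"dy": -0.034,"spin": -2.3},{"dx": -0.032,"dy": -0.035,"spin": -2.3}]'

```text
validation failed for argument at $.in...
```

```bash
python3 - <<'E'
from h import *
plan(.48,.18,.28,0,rows=6)
E
```

```text
pos [0.197  0.5928 0.222 ] yaw -18.38 tilt [-0.    -0.001 -1.   ] F [ 0.6 -0.6  0. ] w 0.0871 t 0.15
 dx -0.0665 dy -0.0504 dz -0.0097 spin -3.06
 dx -0.0637 dy -0.0539 dz -0.0097 spin -3.06
 dx -0.0607 dy -0.0572 dz -0.0097 spin -3.06
 dx -0.0576 dy -0.0604 dz -0.0097 spin -3.06
 dx -0.0542 dy -0.0634 dz -0.0097 spin -3.06
 dx -0.0508 dy -0.0662 dz -0.0097 spin -3.06
```

Rows likely need all five values.

Call:
arm_command --increments '[{"gripper": 100,"dx": -0.023,"dy": -0.022,"dz": -0.014,"spin": -1.15},{"gripper": 100,"dx": -0.024,"dy": -0.022,"dz": -0.014,"spin": -1.15},{"gripper": 100,"dx": -0.036,"dy": -0.03,"dz": -0.014,"spin": -2.3},{"gripper": 100,"dx": -0.036,"dy": -0.031,"dz": -0.014,"spin": -2.3},{"gripper": 100,"dx": -0.035,"dy": -0.033,"dz": 0,"spin": -2.3},{"gripper": 100,"dx": -0.034,"dy": -0.033,"dz": 0,"spin": -2.3},{"gripper": 100,"dx": -0.033,"dy": -0.034,"dz": 0,"spin": -2.3},{"gripper": 100,"dx": -0.032,"dy": -0.035,"dz": 0,"spin": -2.3}]' --grip_force 30

```text
time: 1.15
ee_pos: [0.3967, 0.3055, 0.2785]
eef_rot: [0.019, 1.0, 0.0, -0.0]
ft_force: [0.4, 0.1, 0.5]
width: 0.087
```

```bash
python3 - <<'E'
from h import *
plan(.48,.18,.28,0,rows=6)
E
```

```text
pos [0.3967 0.3055 0.2785] yaw -2.21 tilt [-0.  0. -1.] F [0.4 0.1 0.5] w 0.087 t 1.15
 dx -0.0147 dy -0.0204 dz -0.0003 spin -0.37
 dx -0.0145 dy -0.0205 dz -0.0003 spin -0.37
 dx -0.0144 dy -0.0205 dz -0.0003 spin -0.37
 dx -0.0143 dy -0.0206 dz -0.0003 spin -0.37
 dx -0.0141 dy -0.0207 dz -0.0003 spin -0.37
 dx -0.0140 dy -0.0208 dz -0.0003 spin -0.37
```

Call:
arm_command --increments '[{"gripper": 100,"dx": -0.014,"dy": -0.02,"dz": 0,"spin": -0.3},{"gripper": 100,"dx": -0.014,"dy": -0.02,"dz": 0,"spin": -0.3},{"gripper": 100,"dx": -0.014,"dy": -0.02,"dz": 0,"spin": -0.3},{"gripper": 100,"dx": -0.014,"dy": -0.02,"dz": 0,"spin": 0},{"gripper": 100,"dx": -0.014,"dy": -0.02,"dz": 0,"spin": 0},{"gripper": 100,"dx": -0.007,"dy": -0.01,"dz": 0,"spin": 0},{"gripper": 100,"dx": 0,"dy": 0,"dz": 0,"spin": 0},{"gripper": 100,"dx": 0,"dy": 0,"dz": 0,"spin": 0}]'

```text
time: 2.15
ee_pos: [0.4692, 0.1957, 0.2784]
eef_rot: [0.011, 1.0, 0.0, -0.0]
ft_force: [0.4, 0.2, 0.0]
width: 0.0872
```

```bash
python3 - <<'E'
from h import *
plan(.48,.18,.28,0,rows=1)
c=cam('wrist');im=cams.camera('wrist');save('w1.png',im);np.savez('w1.npz',im=im,K=c[0],R=c[1],t=c[2])
E
```

```text
pos [0.4692 0.1957 0.2784] yaw -1.31 tilt [-0.  0. -1.] F [0.4 0.2 0. ] w 0.0872 t 2.15
 dx -0.0112 dy -0.0155 dz -0.0016 spin -1.31
```

View pics/w1.png

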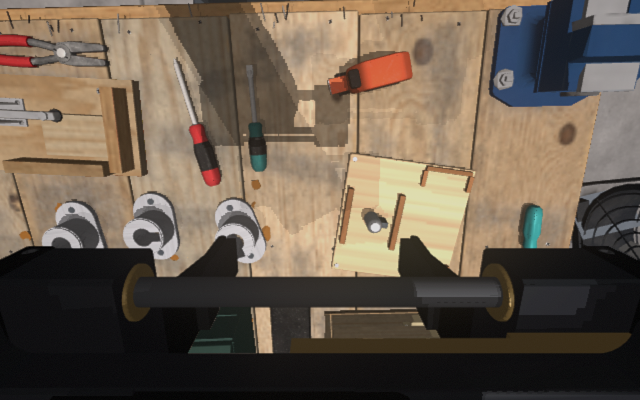

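Call:
arm_command --increments '[{"gripper": 100,"dx": 0.012,"dy": -0.03,"dz": 0,"spin": -0.3},{"gripper": 100,"dx": 0.012,"dy": -0.03,"dz": 0,"spin": -0.3},{"gripper": 100,"dx": 0.012,"dy": -0.03,"dz": 0,"spin": -0.3},{"gripper": 100,"dx": 0.012,"dy": -0.03,"dz": 0,"spin": -0.4},{"gripper": 100,"dx": 0.012,"dy": -0.03,"dz": 0,"spin": 0},{"gripper": 100,"dx": 0.005,"dy": -0.01,"dz": 0,"spin": 0},{"gripper": 100,"dx": 0,"dy": 0,"dz": 0,"spin": 0},{"gripper": 100,"dx": 0,"dy": 0,"dz": 0,"spin": 0}]'

```text
time: 3.2
ee_pos: [0.403, 0.0368, 0.2785]
eef_rot: [-0.0, 1.0, -0.0, 0.0]
ft_force: [-0.4, 0.1, -0.1]
width: 0.0869
```

```bash
python3 - <<'E'
from h import *
plan(.48,.18,.28,0,rows=1)
c=cam('wrist');im=cams.camera('wrist');save('w2.png',im);np.savez('w2.npz',im=im,K=c[0],R=c[1],t=c[2])
save('w2c.png',cv2.resize(im[90:260,130:350],None,fx=3.6,fy=3.5,interpolation=2))
w1=np.load('w1.npz')['im'];save('w1c.png',cv2.resize(w1[140:280,320:490],None,fx=4,fy=4,interpolation=2))
E
```

```text
pos [0.403  0.0368 0.2785] yaw 0.01 tilt [ 0. -0. -1.] F [-0.4  0.1 -0.1] w 0.0869 t 3.2
 dx -0.0771 dy 0.1432 dz -0.0015 spin 0.01
```

View pics/w2.png

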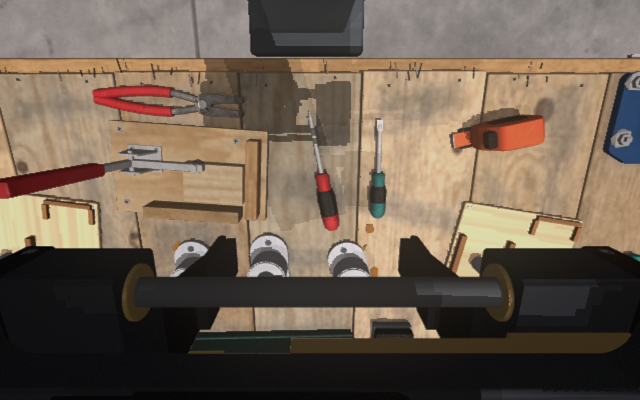

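View pics/w1c.png

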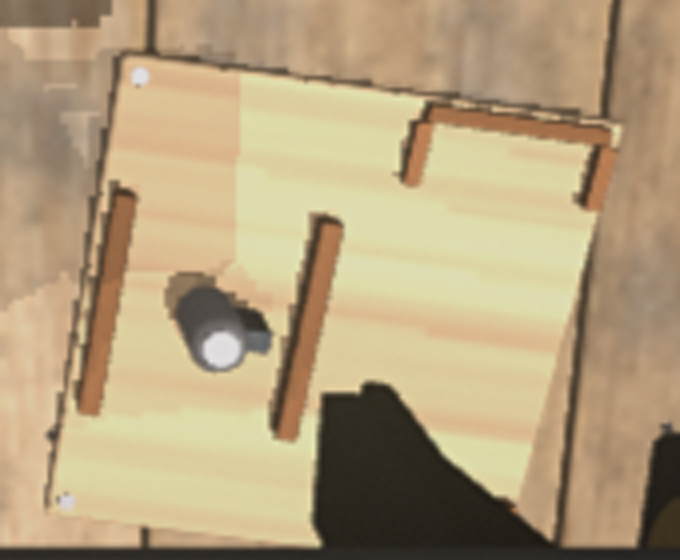

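Call:
arm_command --increments '[{"gripper": 100,"dx": -0.03,"dy": -0.003,"dz": 0,"spin": 0},{"gripper": 100,"dx": -0.03,"dy": -0.003,"dz": 0,"spin": 0},{"gripper": 100,"dx": -0.03,"dy": -0.003,"dz": 0,"spin": 0},{"gripper": 100,"dx": -0.03,"dy": -0.003,"dz": 0,"spin": 0},{"gripper": 100,"dx": -0.02,"dy": 0,"dz": 0,"spin": 0},{"gripper": 100,"dx": -0.01,"dy": 0,"dz": 0,"spin": 0},{"gripper": 100,"dx": 0,"dy": 0,"dz": 0,"spin": 0},{"gripper": 100,"dx": 0,"dy": 0,"dz": 0,"spin": 0}]'

```text
time: 4.25
ee_pos: [0.5522, 0.0235, 0.2786]
eef_rot: [0.001, 1.0, 0.0, -0.0]
ft_force: [-0.5, -0.3, -1.1]
width: 0.087
```

```bash
python3 - <<'E'
from h import *
plan(.48,.18,.28,0,rows=1)
c=cam('wrist');im=cams.camera('wrist');save('w3.png',im);np.savez('w3.npz',im=im,K=c[0],R=c[1],t=c[2])
save('w3c.png',cv2.resize(im[110:250,150:370],None,fx=3.6,fy=3.6,interpolation=2))
E
```

```text
pos [0.5522 0.0235 0.2786] yaw -0.07 tilt [-0.  0. -1.] F [-0.5 -0.3 -1.1] w 0.087 t 4.25
 dx 0.0724 dy 0.1565 dz -0.0014 spin -0.07
```

View pics/w3.png

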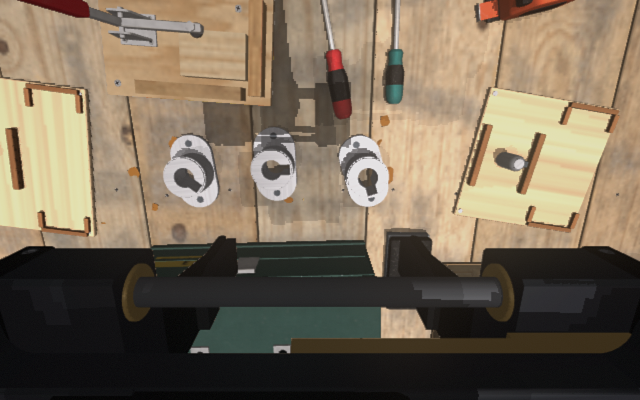

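View pics/w3c.png

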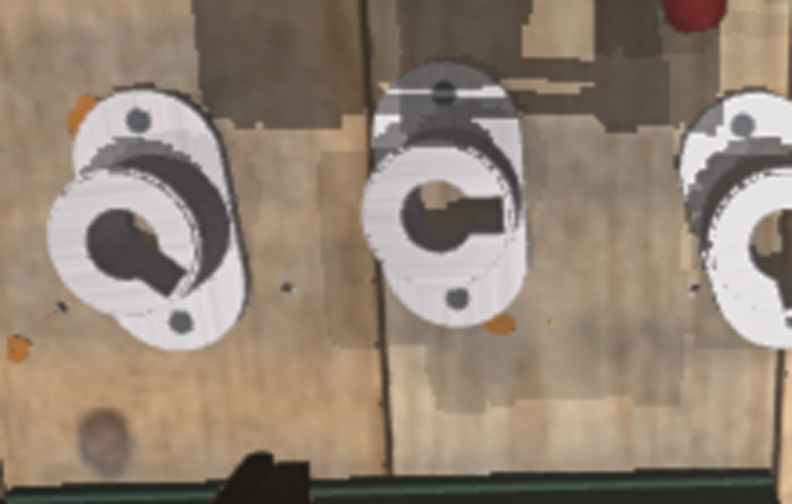

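```bash
python3 - <<'E'
from h import *
im=np.load('w3.npz')['im']
save('w3d.png',cv2.resize(im[120:220,320:420],None,fx=6,fy=6,interpolation=2))
save('w3e.png',cv2.resize(im[80:240,450:620],None,fx=4,fy=3.7,interpolation=2)[:600])
save('w3f.png',cv2.resize(im[120:210,230:320],None,fx=6.5,fy=6.5,interpolation=2)[:600])
E
```

```text
(no output)
```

View pics/w3d.png

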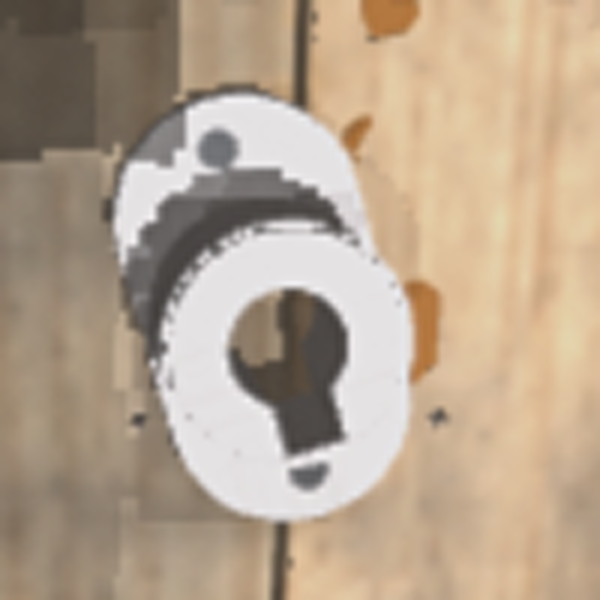

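View pics/w3e.png

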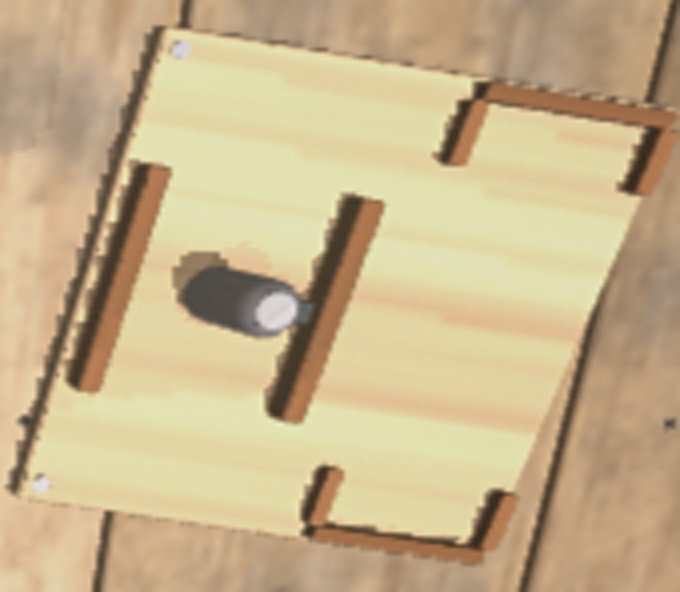

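View pics/w3f.png

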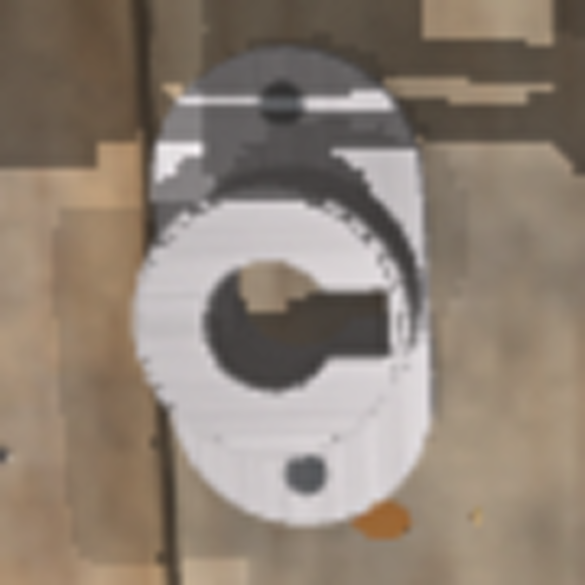

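```bash
cat >> h.py <<'E'
def ld(n):
    d=np.load(n);return (d['K'],d['R'],d['t']),d['im']
E
python3 - <<'E'
from h import *
c3,_=ld('w3.npz');c1,_=ld('w1.npz');c2,_=ld('w2.npz')
f=lambda p:(230+(p[0]+.5)/6.5-.5,120+(p[1]+.5)/6.5-.5)
g=lambda p:(320+(p[0]+.5)/6-.5,120+(p[1]+.5)/6-.5)
e=lambda p:(450+(p[0]+.5)/4-.5,80+(p[1]+.5)/3.7-.5)
w=lambda p:(320+(p[0]+.5)/4-.5,140+(p[1]+.5)/4-.5)
def yaw(a,b):d=b-a;return np.degrees(np.arctan2(d[1],d[0])).round(2),np.linalg.norm(d[:2]).round(4)
a,b=ray(c3,f((281,102)),.008),ray(c3,f((306,473)),.008)
print('cross bore',ray(c3,f((269,326)),.044).round(4),'mid',((a+b)/2).round(4),yaw(a,b))
a,b=ray(c3,g((218,149)),.008),ray(c3,g((308,468)),.008)
print('inline bore',ray(c3,g((289,348)),.044).round(4),'mid',((a+b)/2).round(4),yaw(a,b))
print('shaft w3',ray(c3,e((276,310)),.044).round(4),'w1',ray(c1,w((221,350)),.044).round(4))
P=[ray(c1,w(p),.008) for p in [(118,55),(622,125),(50,513)]]
print(np.round(P,4),yaw(P[0],P[2]),yaw(P[0],P[1]))
P3=[ray(c3,e(p),.008) for p in [(160,28),(12,492)]];print(np.round(P3,4),yaw(*P3))
# rails tops z .018 in w1: left rail (125,192)->(90,412)
print('rails',yaw(ray(c1,w((125,192)),.018),ray(c1,w((90,412)),.018)),yaw(ray(c1,w((330,220)),.018),ray(c1,w((286,437)),.018)))
# tray from corners
x=(P[2]-P[0]);x/=np.linalg.norm(x);y=np.array([-x[1],x[0],0])
print('shaft from corner',P[0]+x*.085+y*(.085-.042))
E
```

```text
cross bore [ 0.5521 -0.0332  0.044 ] mid [ 0.552 -0.033  0.008] (np.float64(1.63), np.float64(0.0763))
inline bore [0.5621 0.0852 0.044 ] mid [0.5618 0.085  0.008 ] (np.float64(17.49), np.float64(0.0754))
shaft w3 [0.5449 0.2677 0.044 ] w1 [0.5455 0.2676 0.044 ]
[[0.4552 0.2376 0.008 ]
 [0.4825 0.4055 0.008 ]
 [0.621  0.2135 0.008 ]] (np.float64(-8.28), np.float64(0.1676)) (np.float64(80.78), np.float64(0.1701))
[[0.4556 0.2376 0.008 ]
 [0.6196 0.2102 0.008 ]] (np.float64(-9.48), np.float64(0.1662))
rails (np.float64(-8.53), np.float64(0.0792)) (np.float64(-8.39), np.float64(0.079))
shaft from corner [0.5455375  0.26792734 0.008     ]
```

Call:
arm_command --increments '[{"gripper": 100,"dx": 0,"dy": -0.0285,"dz": 0.02,"spin": -0.85},{"gripper": 100,"dx": 0,"dy": -0.0285,"dz": 0.04,"spin": -0.85},{"gripper": 100,"dx": 0,"dy": 0,"dz": 0.05,"spin": 0},{"gripper": 100,"dx": 0,"dy": 0,"dz": 0.05,"spin": 0},{"gripper": 100,"dx": 0,"dy": 0,"dz": 0.03,"spin": 0},{"gripper": 100,"dx": 0,"dy": 0,"dz": 0.01,"spin": 0},{"gripper": 100,"dx": 0,"dy": 0,"dz": 0,"spin": 0},{"gripper": 100,"dx": 0,"dy": 0,"dz": 0,"spin": 0}]'

```text
time: 5.3
ee_pos: [0.554, -0.0336, 0.0801]
eef_rot: [-0.014, 1.0, 0.0, 0.001]
ft_force: [0.7, -0.7, 0.0]
width: 0.0872
```

```bash
python3 - <<'E'
from h import *
plan(.552,-.0331,.014,1.6,rows=1)
E
```

```text
pos [ 0.554  -0.0336  0.0801] yaw 1.63 tilt [ 0.002  0.001 -1.   ] F [ 0.7 -0.7  0. ] w 0.0872 t 5.3
 dx 0.0020 dy 0.0005 dz 0.0661 spin 0.03
```

Call:
arm_command --increments '[{"gripper": 100,"dx": 0.002,"dy": 0.0005,"dz": 0.03,"spin": 0},{"gripper": 100,"dx": 0,"dy": 0,"dz": 0.026,"spin": 0},{"gripper": 100,"dx": 0,"dy": 0,"dz": 0.01,"spin": 0},{"gripper": 100,"dx": 0,"dy": 0,"dz": 0,"spin": 0},{"gripper": 40,"dx": 0,"dy": 0,"dz": 0,"spin": 0},{"gripper": 40,"dx": 0,"dy": 0,"dz": 0,"spin": 0},{"gripper": 40,"dx": 0,"dy": 0,"dz": 0,"spin": 0},{"gripper": 40,"dx": 0,"dy": 0,"dz": 0,"spin": 0}]'

```text
time: 6.3
ee_pos: [0.5512, -0.0332, 0.0127]
eef_rot: [-0.014, 1.0, 0.0, 0.0]
ft_force: [-0.1, -0.5, 0.1]
width: 0.055
```

```bash
python3 - <<'E'
from h import *
plan(.552,-.0331,.014,1.6,rows=1)
E
```

```text
pos [ 0.5512 -0.0332  0.0127] yaw 1.62 tilt [ 0.  0. -1.] F [-0.1 -0.5  0.1] w 0.055 t 6.3
 dx -0.0008 dy 0.0001 dz -0.0013 spin 0.02
```

Call:
arm_command --increments '[{"gripper": 40,"dx": 0,"dy": 0,"dz": 0,"spin": 0},{"gripper": 40,"dx": 0,"dy": 0,"dz": 0,"spin": 0},{"gripper": 40,"dx": 0,"dy": 0,"dz": 0,"spin": 0},{"gripper": 40,"dx": 0,"dy": 0,"dz": -0.01,"spin": 0},{"gripper": 40,"dx": 0,"dy": 0,"dz": -0.03,"spin": 0},{"gripper": 40,"dx": 0,"dy": 0,"dz": -0.04,"spin": 0},{"gripper": 40,"dx": 0,"dy": 0,"dz": -0.03,"spin": 0},{"gripper": 40,"dx": 0,"dy": 0,"dz": 0,"spin": 0}]'

```text
time: 7.3
ee_pos: [0.5523, -0.0333, 0.1247]
eef_rot: [-0.014, 1.0, 0.0, 0.002]
ft_force: [1.1, 0.1, -4.0]
width: 0.0503
```

```bash
python3 - <<'E'
from h import *
plan(.5453,.2677,.12,-8.7,rows=8)
im=cams.camera('wrist');save('w4.png',im)
E
```

```text
pos [ 0.5523 -0.0333  0.1247] yaw 1.61 tilt [ 0.004  0.001 -1.   ] F [ 1.1  0.1 -4. ] w 0.0503 t 7.3
 dx -0.0002 dy 0.0376 dz 0.0006 spin 1.29
 dx 0.0007 dy 0.0376 dz 0.0006 spin 1.29
 dx 0.0015 dy 0.0376 dz 0.0006 spin 1.29
 dx 0.0024 dy 0.0376 dz 0.0006 spin 1.29
 dx 0.0032 dy 0.0375 dz 0.0006 spin 1.29
 dx 0.0040 dy 0.0374 dz 0.0006 spin 1.29
 dx 0.0049 dy 0.0373 dz 0.0006 spin 1.29
 dx 0.0057 dy 0.0372 dz 0.0006 spin 1.29
```

View pics/w4.png

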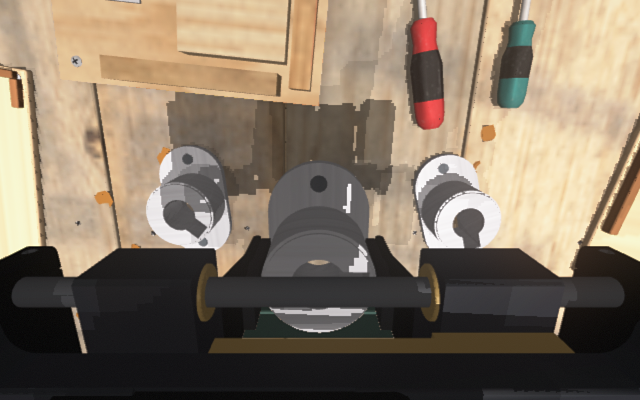

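```bash
python3 - <<'E'
from h import *
p,R,s=tool();c=cam('wrist')
zb=p[2]-.0127
print(p, 'hole->',ray(c,(318,183.5),zb+.008)-p,'want x -.0381')
for q in [(262,285),(376,285),(318,332)]:print(ray(c,q,zb+.044)-p)
E
```

```text
[ 0.55123049 -0.03315808  0.12291899] hole-> [-0.03687441 -0.00082816 -0.0047    ] want x -.0381
[ 0.00187652 -0.02488111  0.0313    ]
[0.0004916  0.02611654 0.0313    ]
[0.02601538 0.00086213 0.0313    ]
```

Call:
arm_command --increments '[{"gripper": 40,"dx": 0,"dy": 0.037,"dz": 0,"spin": 1.29},{"gripper": 40,"dx": 0.0007,"dy": 0.0376,"dz": 0,"spin": 1.29},{"gripper": 40,"dx": 0.0015,"dy": 0.0376,"dz": 0,"spin": 1.29},{"gripper": 40,"dx": 0.0024,"dy": 0.0376,"dz": 0,"spin": 1.29},{"gripper": 40,"dx": 0.0032,"dy": 0.0375,"dz": 0,"spin": 1.29},{"gripper": 40,"dx": 0.004,"dy": 0.0374,"dz": 0,"spin": 1.29},{"gripper": 40,"dx": 0.0049,"dy": 0.0373,"dz": 0,"spin": 1.29},{"gripper": 40,"dx": 0.0057,"dy": 0.037,"dz": 0,"spin": 1.29}]'

```text
time: 8.35
ee_pos: [0.5427, 0.2676, 0.1205]
eef_rot: [0.076, 0.997, -0.001, -0.001]
ft_force: [0.3, -0.6, -2.9]
width: 0.0504
```

Call:
arm_command --increments '[{"gripper": 40,"dx": 0,"dy": 0,"dz": 0.01,"spin": 0},{"gripper": 40,"dx": 0,"dy": 0,"dz": 0.02,"spin": 0},{"gripper": 40,"dx": 0,"dy": 0,"dz": 0.02,"spin": 0},{"gripper": 40,"dx": 0,"dy": 0,"dz": 0,"spin": 0},{"gripper": 40,"dx": 0,"dy": 0,"dz": 0,"spin": 0},{"gripper": 40,"dx": 0,"dy": 0,"dz": 0,"spin": 0},{"gripper": 40,"dx": 0,"dy": 0,"dz": 0,"spin": 0},{"gripper": 40,"dx": 0,"dy": 0,"dz": 0,"spin": 0}]'

```text
time: 9.35
ee_pos: [0.5439, 0.267, 0.0729]
eef_rot: [0.076, 0.997, 0.0, 0.0]
ft_force: [0.0, 0.8, -3.0]
width: 0.0503
```

```bash
python3 - <<'E'
from h import *
plan(.5445,.2677,.0207,-8.7,rows=1)
im=cams.camera('wrist');save('w5.png',im)
E
```

```text
pos [0.5439 0.267  0.0729] yaw -8.7 tilt [ 0.  0. -1.] F [ 0.   0.8 -3. ] w 0.0503 t 9.35
 dx -0.0005 dy 0.0008 dz 0.0522 spin 0.00
```

View pics/w5.png

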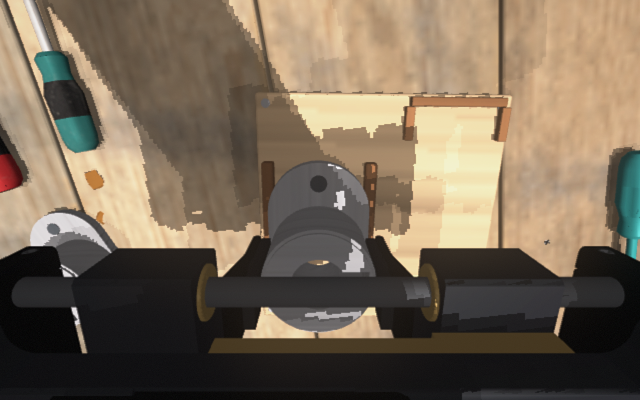

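Call:
arm_command --increments '[{"gripper": 40,"dx": -0.0005,"dy": 0.0008,"dz": 0.008,"spin": 0},{"gripper": 40,"dx": 0,"dy": 0,"dz": 0.005,"spin": 0},{"gripper": 40,"dx": 0,"dy": 0,"dz": 0.005,"spin": 0},{"gripper": 40,"dx": 0,"dy": 0,"dz": 0.005,"spin": 0},{"gripper": 40,"dx": 0,"dy": 0,"dz": 0.005,"spin": 0},{"gripper": 40,"dx": 0,"dy": 0,"dz": 0,"spin": 0},{"gripper": 40,"dx": 0,"dy": 0,"dz": 0,"spin": 0},{"gripper": 40,"dx": 0,"dy": 0,"dz": 0,"spin": 0}]'

```text
time: 10.4
ee_pos: [0.5446, 0.2677, 0.0448]
eef_rot: [0.076, 0.997, 0.0, 0.0]
ft_force: [0.4, -0.0, -3.3]
width: 0.0504
```

```bash
python3 - <<'E'
from h import *
plan(.5445,.2677,.0207,-8.7,rows=1)
E
```

```text
pos [0.5446 0.2677 0.0448] yaw -8.7 tilt [ 0.  0. -1.] F [ 0.4 -0.  -3.3] w 0.0504 t 10.4
 dx 0.0001 dy -0.0000 dz 0.0241 spin -0.00
```

No contact at the shaft tip. Continue over the key and down.

Call:
arm_command --increments '[{"gripper": 40,"dx": 0,"dy": 0,"dz": 0.005,"spin": 0},{"gripper": 40,"dx": 0,"dy": 0,"dz": 0.005,"spin": 0},{"gripper": 40,"dx": 0,"dy": 0,"dz": 0.005,"spin": 0},{"gripper": 40,"dx": 0,"dy": 0,"dz": 0.004,"spin": 0},{"gripper": 40,"dx": 0,"dy": 0,"dz": 0.003,"spin": 0},{"gripper": 40,"dx": 0,"dy": 0,"dz": 0.001,"spin": 0},{"gripper": 40,"dx": 0,"dy": 0,"dz": 0,"spin": 0},{"gripper": 40,"dx": 0,"dy": 0,"dz": 0,"spin": 0}]'

```text
time: 11.4
ee_pos: [0.5445, 0.2677, 0.0217]
eef_rot: [0.076, 0.997, 0.0, 0.0]
ft_force: [-0.3, -0.6, -2.6]
width: 0.0503
```

```bash
python3 - <<'E'
from h import *
plan(.5445,.2677,.0207,-8.7,rows=1)
E
```

```text
pos [0.5445 0.2677 0.0217] yaw -8.7 tilt [ 0.  0. -1.] F [-0.3 -0.6 -2.6] w 0.0503 t 11.4
 dx 0.0000 dy -0.0000 dz 0.0010 spin 0.00
```

Call:
arm_command --increments '[{"gripper": 100,"dx": 0,"dy": 0,"dz": 0,"spin": 0},{"gripper": 100,"dx": 0,"dy": 0,"dz": 0,"spin": 0},{"gripper": 100,"dx": 0,"dy": 0,"dz": 0,"spin": 0},{"gripper": 100,"dx": 0,"dy": 0,"dz": 0,"spin": 0},{"gripper": 100,"dx": 0,"dy": 0,"dz": -0.01,"spin": 0},{"gripper": 100,"dx": 0,"dy": 0,"dz": -0.03,"spin": 0},{"gripper": 100,"dx": 0,"dy": 0,"dz": -0.05,"spin": 0},{"gripper": 100,"dx": 0,"dy": 0,"dz": -0.03,"spin": 0}]'

```text
time: 12.4
ee_pos: [0.5453, 0.2678, 0.1449]
eef_rot: [0.076, 0.997, 0.001, 0.001]
ft_force: [1.1, 0.4, -0.9]
width: 0.0871
```

```bash
python3 - <<'E'
from h import *
im=cams.camera('wrist');save('w6.png',im)
plan(.5621,.0851,.13,17.5,rows=7)
E
```

```text
pos [0.5467 0.2685 0.1484] yaw -8.73 tilt [ 0.006  0.004 -1.   ] F [1.9 0.8 4. ] w 0.087 t 12.45
 dx -0.0061 dy -0.0256 dz 0.0026 spin -3.75
 dx -0.0045 dy -0.0259 dz 0.0026 spin -3.75
 dx -0.0028 dy -0.0261 dz 0.0026 spin -3.75
 dx -0.0010 dy -0.0263 dz 0.0026 spin -3.75
 dx 0.0007 dy -0.0263 dz 0.0026 spin -3.75
 dx 0.0024 dy -0.0262 dz 0.0026 spin -3.75
 dx 0.0041 dy -0.0260 dz 0.0026 spin -3.75
```

View pics/w6.png

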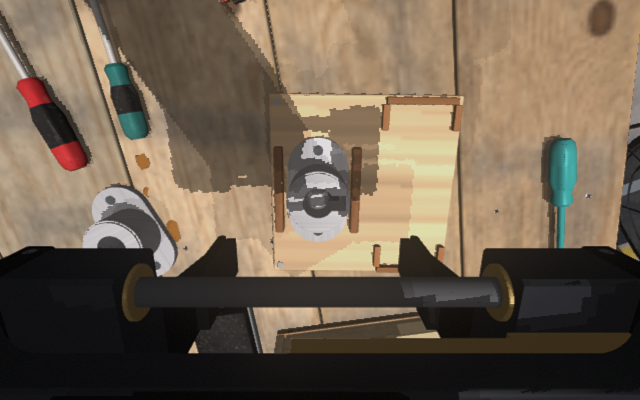

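Call:
arm_command --increments '[{"gripper": 100,"dx": -0.006,"dy": -0.0255,"dz": 0.002,"spin": -3.75},{"gripper": 100,"dx": -0.0045,"dy": -0.026,"dz": 0.002,"spin": -3.75},{"gripper": 100,"dx": -0.003,"dy": -0.026,"dz": 0.002,"spin": -3.75},{"gripper": 100,"dx": -0.001,"dy": -0.026,"dz": 0.002,"spin": -3.75},{"gripper": 100,"dx": 0.0005,"dy": -0.026,"dz": 0.003,"spin": -3.75},{"gripper": 100,"dx": 0.0025,"dy": -0.026,"dz": 0.02,"spin": -3.75},{"gripper": 100,"dx": 0.004,"dy": -0.026,"dz": 0.03,"spin": -3.75},{"gripper": 100,"dx": 0,"dy": 0,"dz": 0,"spin": 0}]'

```text
time: 13.45
ee_pos: [0.5589, 0.0822, 0.0791]
eef_rot: [-0.151, 0.989, -0.001, -0.002]
ft_force: [-1.6, -0.7, -0.1]
width: 0.0873
```

```bash
python3 - <<'E'
from h import *
plan(.5621,.0851,.0135,17.5,rows=1)
E
```

```text
pos [0.5589 0.0822 0.0791] yaw 17.36 tilt [-0.003 -0.002 -1.   ] F [-1.6 -0.7 -0.1] w 0.0873 t 13.45
 dx -0.0039 dy 0.0018 dz 0.0656 spin -0.14
```

Call:
arm_command --increments '[{"gripper": 100,"dx": -0.002,"dy": 0.001,"dz": 0.012,"spin": 0},{"gripper": 100,"dx": 0,"dy": 0,"dz": 0.012,"spin": 0},{"gripper": 100,"dx": 0,"dy": 0,"dz": 0,"spin": 0},{"gripper": 100,"dx": 0,"dy": 0,"dz": 0,"spin": 0},{"gripper": 100,"dx": 0,"dy": 0,"dz": 0,"spin": 0},{"gripper": 100,"dx": 0,"dy": 0,"dz": 0,"spin": 0},{"gripper": 100,"dx": 0,"dy": 0,"dz": 0,"spin": 0},{"gripper": 100,"dx": 0,"dy": 0,"dz": 0,"spin": 0}]'

```text
time: 14.45
ee_pos: [0.5617, 0.0867, 0.0566]
eef_rot: [-0.153, 0.988, 0.0, 0.0]
ft_force: [-0.6, -0.6, 0.1]
width: 0.087
```

```bash
python3 - <<'E'
from h import *
plan(.5621,.0851,.0135,17.5,rows=1)
E
```

```text
pos [0.5617 0.0867 0.0566] yaw 17.55 tilt [ 0.  0. -1.] F [-0.6 -0.6  0.1] w 0.087 t 14.45
 dx 0.0001 dy -0.0016 dz 0.0431 spin 0.05
```

Call:
arm_command --increments '[{"gripper": 100,"dx": 0,"dy": -0.0016,"dz": 0.02,"spin": 0},{"gripper": 100,"dx": 0,"dy": 0,"dz": 0.017,"spin": 0},{"gripper": 100,"dx": 0,"dy": 0,"dz": 0.006,"spin": 0},{"gripper": 40,"dx": 0,"dy": 0,"dz": 0,"spin": 0},{"gripper": 40,"dx": 0,"dy": 0,"dz": 0,"spin": 0},{"gripper": 40,"dx": 0,"dy": 0,"dz": 0,"spin": 0},{"gripper": 40,"dx": 0,"dy": 0,"dz": 0,"spin": 0},{"gripper": 40,"dx": 0,"dy": 0,"dz": 0,"spin": 0}]'

```text
time: 15.45
ee_pos: [0.5623, 0.0852, 0.0138]
eef_rot: [-0.153, 0.988, 0.0, 0.0]
ft_force: [0.2, -0.1, 2.1]
width: 0.0507
```

```bash
python3 - <<'E'
from h import *
plan(.5621,.0851,.0135,17.5,rows=1)
E
```

```text
pos [0.5623 0.0852 0.0138] yaw 17.55 tilt [ 0.  0. -1.] F [ 0.2 -0.1  2.1] w 0.0507 t 15.45
 dx 0.0003 dy -0.0000 dz 0.0003 spin 0.05
```

Call:
arm_command --increments '[{"gripper": 40,"dx": 0,"dy": 0,"dz": 0,"spin": 0},{"gripper": 40,"dx": 0,"dy": 0,"dz": 0,"spin": 0},{"gripper": 40,"dx": 0,"dy": 0,"dz": -0.01,"spin": 0},{"gripper": 40,"dx": 0,"dy": 0,"dz": -0.03,"spin": 0},{"gripper": 40,"dx": 0,"dy": 0,"dz": -0.05,"spin": 0},{"gripper": 40,"dx": 0,"dy": 0,"dz": -0.05,"spin": 0},{"gripper": 40,"dx": 0,"dy": 0,"dz": -0.04,"spin": 0},{"gripper": 40,"dx": 0,"dy": 0,"dz": -0.01,"spin": 0}]'

```text
time: 16.45
ee_pos: [0.5632, 0.085, 0.2062]
eef_rot: [-0.152, 0.988, 0.0, 0.002]
ft_force: [0.5, 0.3, -2.9]
width: 0.0502
```

```bash
python3 - <<'E'
from h import *
plan(.5351,-.23,.22,-4,rows=8)
E
```

```text
pos [0.5632 0.085  0.2062] yaw 17.53 tilt [ 0.004  0.001 -1.   ] F [ 0.5  0.3 -2.9] w 0.0502 t 16.45
 dx 0.0152 dy -0.0365 dz -0.0017 spin 2.69
 dx 0.0135 dy -0.0372 dz -0.0017 spin 2.69
 dx 0.0117 dy -0.0378 dz -0.0017 spin 2.69
 dx 0.0099 dy -0.0383 dz -0.0017 spin 2.69
 dx 0.0081 dy -0.0387 dz -0.0017 spin 2.69
 dx 0.0063 dy -0.0390 dz -0.0017 spin 2.69
 dx 0.0045 dy -0.0393 dz -0.0017 spin 2.69
 dx 0.0026 dy -0.0394 dz -0.0017 spin 2.69
```

Call:
arm_command --increments '[{"gripper": 40,"dx": 0.014,"dy": -0.038,"dz": -0.005,"spin": 2.69},{"gripper": 40,"dx": 0.0125,"dy": -0.039,"dz": -0.005,"spin": 2.69},{"gripper": 40,"dx": 0.0105,"dy": -0.04,"dz": -0.005,"spin": 2.69},{"gripper": 40,"dx": 0.0085,"dy": -0.04,"dz": -0.005,"spin": 2.69},{"gripper": 40,"dx": 0.007,"dy": -0.04,"dz": -0.005,"spin": 2.69},{"gripper": 40,"dx": 0.005,"dy": -0.04,"dz": 0,"spin": 2.69},{"gripper": 40,"dx": 0.003,"dy": -0.04,"dz": 0,"spin": 2.69},{"gripper": 40,"dx": 0.0015,"dy": -0.03,"dz": 0,"spin": 2.69}]'

```text
time: 17.45
ee_pos: [0.5449, -0.231, 0.227]
eef_rot: [0.036, 0.999, -0.0, -0.001]
ft_force: [0.8, 1.2, -3.7]
width: 0.0505
```

Call:
arm_command --increments '[{"gripper": 40,"dx": 0,"dy": 0,"dz": 0,"spin": 0},{"gripper": 40,"dx": 0,"dy": 0,"dz": 0,"spin": 0},{"gripper": 40,"dx": 0,"dy": 0,"dz": 0,"spin": 0},{"gripper": 40,"dx": 0,"dy": 0,"dz": 0,"spin": 0},{"gripper": 40,"dx": 0,"dy": 0,"dz": 0,"spin": 0},{"gripper": 40,"dx": 0,"dy": 0,"dz": 0,"spin": 0},{"gripper": 40,"dx": 0,"dy": 0,"dz": 0,"spin": 0},{"gripper": 40,"dx": 0,"dy": 0,"dz": 0,"spin": 0}]'

```text
time: 18.45
ee_pos: [0.5461, -0.2292, 0.2285]
eef_rot: [0.035, 0.999, 0.0, 0.0]
ft_force: [0.1, 0.9, -2.6]
width: 0.0508
```

```bash
python3 - <<'E'
from h import *
plan(.5351,-.23,.22,-4,rows=1)
c=cam('wrist');im=cams.camera('wrist');save('w7.png',im);np.savez('w7.npz',im=im,K=c[0],R=c[1],t=c[2])
save('w7c.png',cv2.resize(im[50:250,50:240],None,fx=3,fy=3,interpolation=2))
E
```

```text
pos [ 0.5461 -0.2292  0.2285] yaw -3.97 tilt [ 0.  0. -1.] F [ 0.1  0.9 -2.6] w 0.0508 t 18.45
 dx 0.0109 dy -0.0015 dz 0.0085 spin 0.03
```

View pics/w7.png

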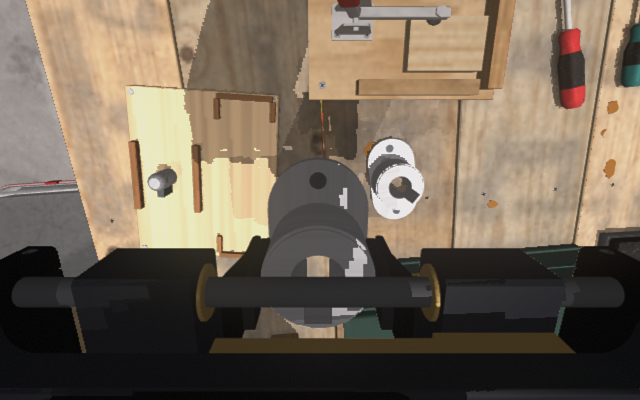

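View pics/w7c.png

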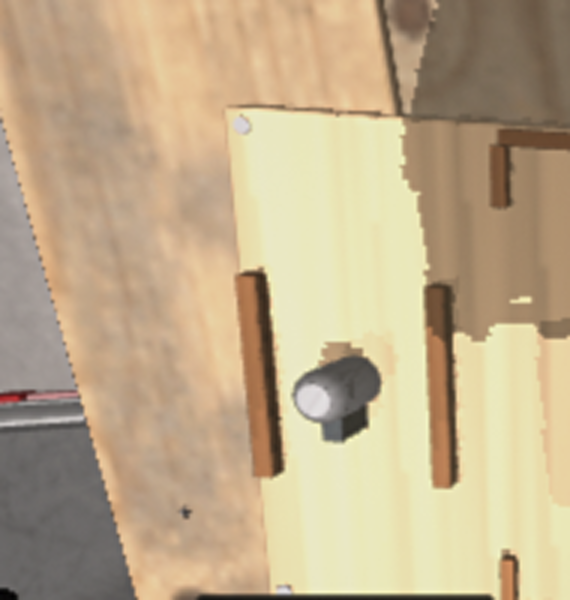

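```bash
python3 - <<'E'
from h import *
c,im=ld('w7.npz')
w=lambda p:(50+(p[0]+.5)/3-.5,50+(p[1]+.5)/3-.5)
def yaw(a,b):d=b-a;return np.degrees(np.arctan2(d[1],d[0])).round(2),np.linalg.norm(d[:2]).round(4)
print('shaft',ray(c,w((313,400)),.044))
A=ray(c,w((229,108)),.008);B=ray(c,(278.5,95.5),.008);print(A,B,yaw(A,B))
for a,b in[((248,275),(267,472)),((438,288),(443,485))]:
  P,Q=ray(c,w(a),.018),ray(c,w(b),.018);print(P,Q,yaw(P,Q))
for th in(-4,-5,-6):
  x=np.array([np.cos(np.radians(th)),np.sin(np.radians(th))]);y=np.array([-x[1],x[0]]);print(th,A[:2]+x*.1+y*.043)
p,R,s=tool();print('hub hole',R.T@(ray(c,(317.5,180),p[2]-.0138+.008)-p))
E
```

```text
shaft [ 0.53859448 -0.40536815  0.044     ]
[ 0.43546882 -0.43191555  0.008     ] [ 0.45736445 -0.26617943  0.008     ] (np.float64(82.47), np.float64(0.1672))
[ 0.49485585 -0.43312953  0.018     ] [ 0.5712429  -0.44316315  0.018     ] (np.float64(-7.48), np.float64(0.077))
[ 0.50456977 -0.36334236  0.018     ] [ 0.58144817 -0.37483153  0.018     ] (np.float64(-8.5), np.float64(0.0777))
-4 [ 0.53822475 -0.39599595]
-5 [ 0.53883598 -0.39779475]
-6 [ 0.53941573 -0.39960396]
hub hole [3.84945271e-02 6.85482893e-05 5.80064278e-03]
```

Call:
arm_command --increments '[{"gripper": 40,"dx": 0.001,"dy": -0.02,"dz": 0.01,"spin": 1.3},{"gripper": 40,"dx": 0.001,"dy": -0.02,"dz": 0.01,"spin": 1.3},{"gripper": 40,"dx": 0.001,"dy": -0.02,"dz": 0.01,"spin": 1.2},{"gripper": 40,"dx": 0,"dy": -0.01,"dz": 0,"spin": 0},{"gripper": 40,"dx": 0,"dy": 0,"dz": 0,"spin": 0},{"gripper": 40,"dx": 0,"dy": 0,"dz": 0,"spin": 0},{"gripper": 40,"dx": 0,"dy": 0,"dz": 0,"spin": 0},{"gripper": 40,"dx": 0,"dy": 0,"dz": 0,"spin": 0}]'

```text
time: 19.5
ee_pos: [0.5365, -0.2981, 0.1987]
eef_rot: [0.067, 0.998, 0.0, 0.0]
ft_force: [0.3, -0.7, -2.1]
width: 0.0508
```

```bash
python3 - <<'E'
from h import *
plan(.5385,-.404,.12,-7.8,rows=1)
c=cam('wrist');im=cams.camera('wrist');np.savez('w8.npz',im=im,K=c[0],R=c[1],t=c[2])
save('w8c.png',cv2.resize(im[50:250,110:310],None,fx=3,fy=3,interpolation=2))
E
```

```text
pos [ 0.5365 -0.2981  0.1987] yaw -7.72 tilt [ 0.  0. -1.] F [ 0.3 -0.7 -2.1] w 0.0508 t 19.5
 dx -0.0162 dy -0.1047 dz 0.0787 spin 0.08
```

View pics/w8c.png

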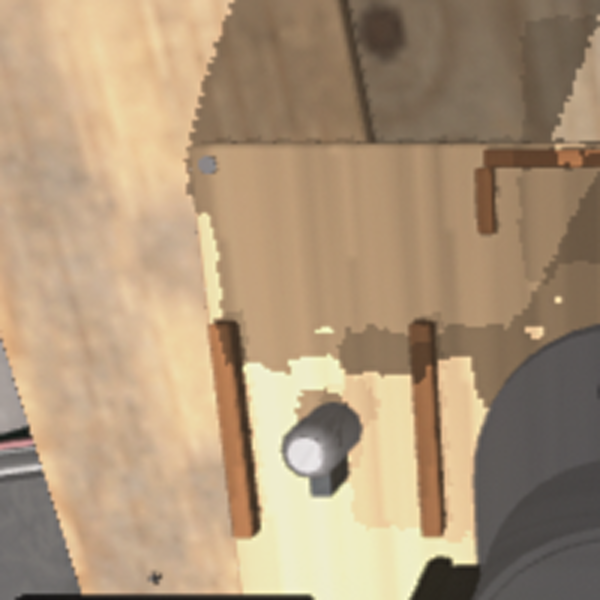

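```bash
python3 - <<'E'
from h import *
c,im=ld('w8.npz')
w=lambda p:(110+(p[0]+.5)/3-.5,50+(p[1]+.5)/3-.5)
def yaw(a,b):d=b-a;return np.degrees(np.arctan2(d[1],d[0])).round(2),np.linalg.norm(d[:2]).round(4)
print('shaft',ray(c,w((306,455)),.044))
A=ray(c,w((191,142)),.008);B=ray(c,w((590,145)),.008);print(A,B,yaw(A,B))
M=[]
for a,b in[((221,324),(242,532)),((423,324),(430,530))]:
  P,Q=ray(c,w(a),.018),ray(c,w(b),.018);M.append((P+Q)/2);print(P,Q,yaw(P,Q))
print('railmid',(M[0]+M[1])/2)
for th in(-7,-8):
  x=np.array([np.cos(np.radians(th)),np.sin(np.radians(th))]);y=np.array([-x[1],x[0]]);print(th,A[:2]+x*.1+y*.043)
p,R,s=tool();print('hub hole',R.T@(ray(c,(317.5,180),p[2]-.0138+.008)-p))
E
```

```text
shaft [ 0.53883095 -0.40519339  0.044     ]
[ 0.43382495 -0.43234925  0.008     ] [ 0.45308814 -0.29803491  0.008     ] (np.float64(81.84), np.float64(0.1357))
[ 0.49477861 -0.43343414  0.018     ] [ 0.57105643 -0.44492113  0.018     ] (np.float64(-8.56), np.float64(0.0771))
[ 0.5042581  -0.36386142  0.018     ] [ 0.57967486 -0.37592866  0.018     ] (np.float64(-9.09), np.float64(0.0764))
railmid [ 0.537442   -0.40453634  0.018     ]
-7 [ 0.53831995 -0.4018567 ]
-8 [ 0.5388362  -0.40368503]
hub hole [0.03844883 0.00024861 0.00578978]
```

Call:
arm_command --increments '[{"gripper": 40,"dx": -0.004,"dy": -0.026,"dz": 0.01,"spin": 0.3},{"gripper": 40,"dx": -0.004,"dy": -0.027,"dz": 0.02,"spin": 0.4},{"gripper": 40,"dx": -0.004,"dy": -0.027,"dz": 0.03,"spin": 0},{"gripper": 40,"dx": -0.004,"dy": -0.026,"dz": 0.03,"spin": 0},{"gripper": 40,"dx": 0,"dy": 0,"dz": 0.03,"spin": 0},{"gripper": 40,"dx": 0,"dy": 0,"dz": 0.004,"spin": 0},{"gripper": 40,"dx": 0,"dy": 0,"dz": 0,"spin": 0},{"gripper": 40,"dx": 0,"dy": 0,"dz": 0,"spin": 0}]'

```text
time: 20.55
ee_pos: [0.5379, -0.4059, 0.0762]
eef_rot: [0.073, 0.997, -0.0, 0.001]
ft_force: [0.2, 0.4, -1.4]
width: 0.0509
```

Call:
arm_command --increments '[{"gripper": 40,"dx": 0,"dy": 0,"dz": 0,"spin": 0},{"gripper": 40,"dx": 0,"dy": 0,"dz": 0,"spin": 0},{"gripper": 40,"dx": 0,"dy": 0,"dz": 0,"spin": 0},{"gripper": 40,"dx": 0,"dy": 0,"dz": 0,"spin": 0},{"gripper": 40,"dx": 0,"dy": 0,"dz": 0,"spin": 0},{"gripper": 40,"dx": 0,"dy": 0,"dz": 0,"spin": 0},{"gripper": 40,"dx": 0,"dy": 0,"dz": 0,"spin": 0},{"gripper": 40,"dx": 0,"dy": 0,"dz": 0,"spin": 0}]'

```text
time: 21.55
ee_pos: [0.5369, -0.4058, 0.0745]
eef_rot: [0.074, 0.997, 0.0, -0.0]
ft_force: [-0.1, -0.3, -3.2]
width: 0.0507
```

```bash
python3 - <<'E'
from h import *
plan(.5385,-.405,.0218,-8.4,rows=1)
c=cam('wrist');im=cams.camera('wrist');save('w9.png',im)
E
```

```text
pos [ 0.5369 -0.4058  0.0745] yaw -8.47 tilt [-0.  0. -1.] F [-0.1 -0.3 -3.2] w 0.0507 t 21.55
 dx -0.0015 dy 0.0010 dz 0.0527 spin -0.07
```

View pics/w9.png

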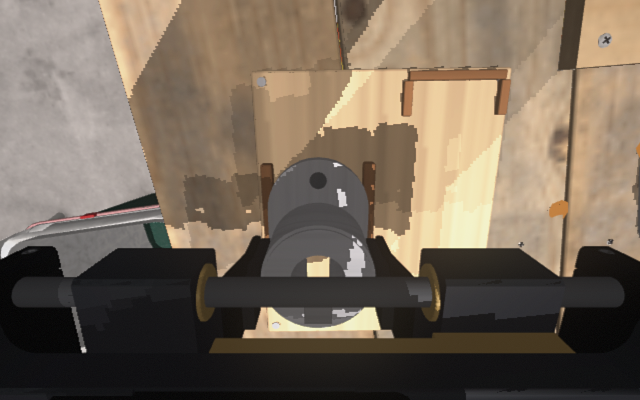

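Call:
arm_command --increments '[{"gripper": 40,"dx": -0.0015,"dy": 0.001,"dz": 0.008,"spin": 0},{"gripper": 40,"dx": 0,"dy": 0,"dz": 0.005,"spin": 0},{"gripper": 40,"dx": 0,"dy": 0,"dz": 0.005,"spin": 0},{"gripper": 40,"dx": 0,"dy": 0,"dz": 0.005,"spin": 0},{"gripper": 40,"dx": 0,"dy": 0,"dz": 0.005,"spin": 0},{"gripper": 40,"dx": 0,"dy": 0,"dz": 0,"spin": 0},{"gripper": 40,"dx": 0,"dy": 0,"dz": 0,"spin": 0},{"gripper": 40,"dx": 0,"dy": 0,"dz": 0,"spin": 0}]'

```text
time: 22.6
ee_pos: [0.5387, -0.4051, 0.0467]
eef_rot: [0.074, 0.997, -0.0, 0.0]
ft_force: [-0.1, -0.3, -2.4]
width: 0.0505
```

```bash
python3 - <<'E'
from h import *
plan(.5385,-.405,.0218,-8.4,rows=1)
E
```

```text
pos [ 0.5387 -0.4051  0.0467] yaw -8.47 tilt [ 0. -0. -1.] F [-0.1 -0.3 -2.4] w 0.0505 t 22.6
 dx 0.0002 dy 0.0001 dz 0.0249 spin -0.07
```

Call:
arm_command --increments '[{"gripper": 40,"dx": 0,"dy": 0,"dz": 0.005,"spin": 0},{"gripper": 40,"dx": 0,"dy": 0,"dz": 0.005,"spin": 0},{"gripper": 40,"dx": 0,"dy": 0,"dz": 0.005,"spin": 0},{"gripper": 40,"dx": 0,"dy": 0,"dz": 0.004,"spin": 0},{"gripper": 40,"dx": 0,"dy": 0,"dz": 0.003,"spin": 0},{"gripper": 40,"dx": 0,"dy": 0,"dz": 0.002,"spin": 0},{"gripper": 40,"dx": 0,"dy": 0,"dz": 0,"spin": 0},{"gripper": 40,"dx": 0,"dy": 0,"dz": 0,"spin": 0}]'

```text
time: 23.6
ee_pos: [0.5386, -0.4051, 0.0227]
eef_rot: [0.074, 0.997, -0.0, 0.0]
ft_force: [-0.2, -0.5, -2.0]
width: 0.0505
```

```bash
python3 - <<'E'
from h import *
plan(.5385,-.405,.0218,-8.4,rows=1)
E
```

```text
pos [ 0.5386 -0.4051  0.0227] yaw -8.47 tilt [ 0. -0. -1.] F [-0.2 -0.5 -2. ] w 0.0505 t 23.6
 dx 0.0002 dy 0.0001 dz 0.0009 spin -0.07
```

Call:
arm_command --increments '[{"gripper": 100,"dx": 0,"dy": 0,"dz": 0,"spin": 0},{"gripper": 100,"dx": 0,"dy": 0,"dz": 0,"spin": 0},{"gripper": 100,"dx": 0,"dy": 0,"dz": 0,"spin": 0},{"gripper": 100,"dx": 0,"dy": 0,"dz": 0,"spin": 0},{"gripper": 100,"dx": 0,"dy": 0,"dz": -0.01,"spin": 0},{"gripper": 100,"dx": 0,"dy": 0,"dz": -0.04,"spin": 0},{"gripper": 100,"dx": 0,"dy": 0,"dz": -0.06,"spin": 0},{"gripper": 100,"dx": 0,"dy": 0,"dz": -0.04,"spin": 0}]'

```text
time: 24.6
ee_pos: [0.5388, -0.4058, 0.1763]
eef_rot: [0.074, 0.997, -0.001, 0.001]
ft_force: [1.1, -0.2, 0.0]
width: 0.0869
```

```bash
python3 - <<'E'
from h import *
im=cams.camera('wrist');save('w10.png',im)
c,im=ld('w2.npz')
save('w2d.png',cv2.resize(im[105:235,290:400],None,fx=5,fy=4.6,interpolation=2)[:600])
E
```

```text
(no output)
```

View pics/w10.png

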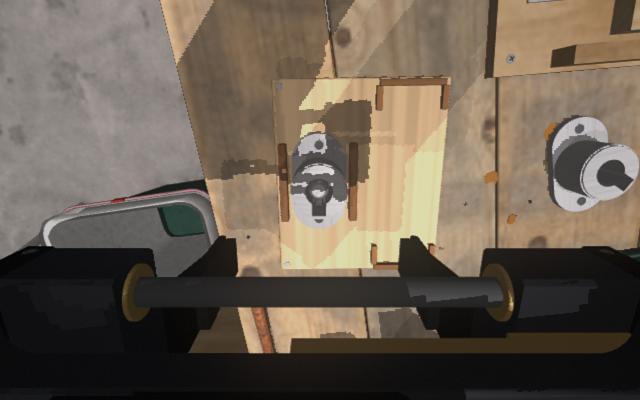

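View pics/w2d.png

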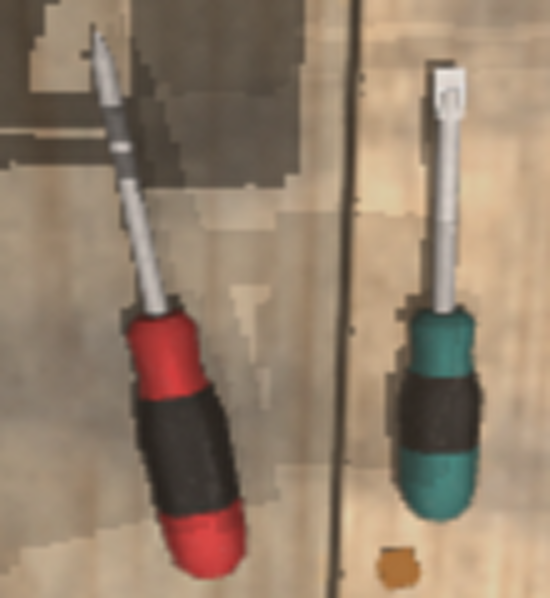

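```bash
python3 - <<'E'
from h import *
c,im=ld('w2.npz')
w=lambda p:(290+(p[0]+.5)/5-.5,105+(p[1]+.5)/4.6-.5)
for n,pts,z,b,f in [('red',[(208,578),(160,316),(95,30)],.0115,-.078,-.002),('green',[(438,520),(442,312),(450,70)],.0105,-.063,-.005)]:
    P=[ray(c,w(p),z)[:2] for p in pts];print(n,np.round(P,4))
    L=np.linalg.norm(P[2]-P[0]);d=(P[2]-P[0])/L
    print(' len',L.round(4),'handle',np.linalg.norm(P[1]-P[0]).round(4),'origin',((P[0]+P[2])/2).round(4),'dirdeg',np.degrees(np.arctan2(d[1],d[0])).round(2),
      'tool yaw',(np.degrees(np.arctan2(d[1],d[0]))%180).round(2),'grip',(P[1]*.5+P[0]*.5).round(4))
E
```

```text
red [[0.4947 0.0557]
 [0.414  0.0421]
 [0.3346 0.0256]]
 len 0.1629 handle 0.0818 origin [0.4146 0.0407] dirdeg -169.32 tool yaw 10.68 grip [0.4543 0.0489]
green [[0.4765 0.1191]
 [0.4131 0.1169]
 [0.3453 0.1155]]
 len 0.1312 handle 0.0634 origin [0.4109 0.1173] dirdeg -178.43 tool yaw 1.57 grip [0.4448 0.118 ]
```

```bash
python3 - <<'E'
from h import *
plan(.53,.046,.2,10.7,rows=10)
E
```

```text
pos [ 0.5402 -0.4072  0.1815] yaw -8.5 tilt [ 0.008 -0.005 -1.   ] F [ 0.7 -1.   3.4] w 0.0873 t 24.65
 dx 0.0077 dy 0.0447 dz -0.0019 spin -1.92
 dx 0.0062 dy 0.0449 dz -0.0019 spin -1.92
 dx 0.0047 dy 0.0451 dz -0.0019 spin -1.92
 dx 0.0032 dy 0.0452 dz -0.0019 spin -1.92
 dx 0.0017 dy 0.0453 dz -0.0019 spin -1.92
 dx 0.0001 dy 0.0453 dz -0.0019 spin -1.92
 dx -0.0014 dy 0.0453 dz -0.0019 spin -1.92
 dx -0.0029 dy 0.0452 dz -0.0019 spin -1.92
 dx -0.0044 dy 0.0451 dz -0.0019 spin -1.92
 dx -0.0059 dy 0.0449 dz -0.0019 spin -1.92
```

Call:
arm_command --increments '[{"gripper": 55,"dx": 0.0077,"dy": 0.0447,"dz": -0.01,"spin": -1.92},{"gripper": 55,"dx": 0.0062,"dy": 0.0449,"dz": -0.01,"spin": -1.92},{"gripper": 55,"dx": 0.0047,"dy": 0.0451,"dz": 0,"spin": -1.92},{"gripper": 55,"dx": 0.0032,"dy": 0.0452,"dz": 0,"spin": -1.92},{"gripper": 55,"dx": 0.0017,"dy": 0.0453,"dz": 0,"spin": -1.92},{"gripper": 55,"dx": 0,"dy": 0.0453,"dz": 0,"spin": -1.92},{"gripper": 55,"dx": -0.0014,"dy": 0.0453,"dz": 0,"spin": -1.92},{"gripper": 55,"dx": -0.003,"dy": 0.0452,"dz": 0,"spin": -1.92}]'

```text
time: 25.65
ee_pos: [0.5303, -0.0412, 0.1932]
eef_rot: [-0.06, 0.998, 0.0, 0.001]
ft_force: [-0.2, 0.3, 0.2]
width: 0.0476
```

```bash
python3 - <<'E'
from h import *
plan(.4427,.046,.13,10.7,rows=5)
E
```

```text
pos [ 0.5303 -0.0412  0.1932] yaw 6.93 tilt [ 0.001  0.    -1.   ] F [-0.2  0.3  0.2] w 0.0476 t 25.65
 dx 0.0153 dy 0.0194 dz 0.0126 spin -0.75
 dx 0.0150 dy 0.0196 dz 0.0126 spin -0.75
 dx 0.0148 dy 0.0198 dz 0.0126 spin -0.75
 dx 0.0145 dy 0.0200 dz 0.0126 spin -0.75
 dx 0.0142 dy 0.0202 dz 0.0126 spin -0.75
```

Call:
arm_command --increments '[{"gripper": 55,"dx": 0.015,"dy": 0.0194,"dz": 0.015,"spin": -0.75},{"gripper": 55,"dx": 0.015,"dy": 0.0196,"dz": 0.02,"spin": -0.75},{"gripper": 55,"dx": 0.015,"dy": 0.0198,"dz": 0.025,"spin": -0.75},{"gripper": 55,"dx": 0.0145,"dy": 0.02,"dz": 0.03,"spin": -0.75},{"gripper": 55,"dx": 0.014,"dy": 0.02,"dz": 0.03,"spin": -0.75},{"gripper": 55,"dx": 0,"dy": 0,"dz": 0.01,"spin": 0},{"gripper": 55,"dx": 0,"dy": 0,"dz": 0,"spin": 0},{"gripper": 55,"dx": 0,"dy": 0,"dz": 0,"spin": 0}]'

```text
time: 26.65
ee_pos: [0.4446, 0.044, 0.0636]
eef_rot: [-0.092, 0.996, 0.0, 0.001]
ft_force: [-0.1, -0.9, 0.9]
width: 0.0478
```

```bash
python3 - <<'E'
from h import *
plan(.4427,.046,.004,10.7,rows=1)
im=cams.camera('wrist');save('w11.png',im)
c=cam('wrist');print(proj(c,[.4427,.046,.0115]),proj(c,[.4132,.0405,.0115]),proj(c,[.334,.0256,.0115]))
E
```

```text
pos [0.4446 0.044  0.0636] yaw 10.57 tilt [ 0.002  0.    -1.   ] F [-0.1 -0.9  0.9] w 0.0478 t 26.65
 dx 0.0015 dy 0.0023 dz 0.0596 spin -0.13
[321.07165027 217.87040793] [321.18872681 175.02612429] [321.33143503  41.49792858]
```

View pics/w11.png

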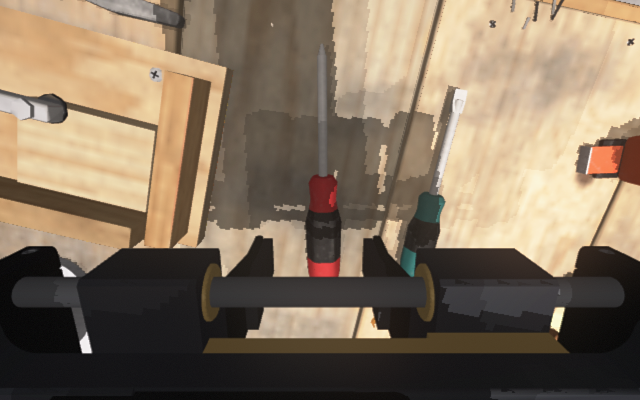

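Call:
arm_command --increments '[{"gripper": 55,"dx": 0.001,"dy": 0.002,"dz": 0.02,"spin": 0},{"gripper": 55,"dx": 0,"dy": 0,"dz": 0.025,"spin": 0},{"gripper": 55,"dx": 0,"dy": 0,"dz": 0.014,"spin": 0},{"gripper": 55,"dx": 0,"dy": 0,"dz": 0,"spin": 0},{"gripper": 10,"dx": 0,"dy": 0,"dz": 0,"spin": 0},{"gripper": 10,"dx": 0,"dy": 0,"dz": 0,"spin": 0},{"gripper": 10,"dx": 0,"dy": 0,"dz": 0,"spin": 0},{"gripper": 10,"dx": 0,"dy": 0,"dz": 0,"spin": 0}]' --grip_force 25

```text
time: 27.7
ee_pos: [0.4422, 0.0465, 0.0039]
eef_rot: [-0.093, 0.996, 0.0, 0.0]
ft_force: [-1.4, -0.2, 3.5]
width: 0.0211
```

```bash
python3 - <<'E'
from h import *
plan(.4427,.046,.004,10.7,rows=1)
E
```

```text
pos [0.4422 0.0465 0.0039] yaw 10.64 tilt [ 0.001  0.    -1.   ] F [-1.4 -0.2  3.5] w 0.0211 t 27.7
 dx -0.0004 dy -0.0006 dz -0.0001 spin -0.06
```

Call:
arm_command --increments '[{"gripper": 10,"dx": 0,"dy": 0,"dz": 0,"spin": 0},{"gripper": 10,"dx": 0,"dy": 0,"dz": 0,"spin": 0},{"gripper": 10,"dx": 0,"dy": 0,"dz": 0,"spin": 0},{"gripper": 10,"dx": 0,"dy": 0,"dz": -0.01,"spin": 0},{"gripper": 10,"dx": 0,"dy": 0,"dz": -0.04,"spin": 0},{"gripper": 10,"dx": 0,"dy": 0,"dz": -0.05,"spin": 0},{"gripper": 10,"dx": 0,"dy": 0,"dz": -0.05,"spin": 0},{"gripper": 10,"dx": 0,"dy": 0,"dz": -0.05,"spin": 0}]'

```text
time: 28.7
ee_pos: [0.4416, 0.0459, 0.2057]
eef_rot: [-0.092, 0.996, 0.0, 0.0]
ft_force: [0.8, 0.5, -0.8]
width: 0.021
```

```bash
python3 - <<'E'
from h import *
plan(.58,-.3204,.20,-8.4,rows=14)
im=cams.camera('wrist');save('w12.png',im)
E
```

```text
pos [0.4416 0.0459 0.2057] yaw 10.61 tilt [ 0.001  0.    -1.   ] F [ 0.8  0.5 -0.8] w 0.021 t 28.7
 dx -0.0049 dy -0.0275 dz 0.0004 spin 1.36
 dx -0.0055 dy -0.0274 dz 0.0004 spin 1.36
 dx -0.0062 dy -0.0273 dz 0.0004 spin 1.36
 dx -0.0068 dy -0.0271 dz 0.0004 spin 1.36
 dx -0.0075 dy -0.0270 dz 0.0004 spin 1.36
 dx -0.0081 dy -0.0268 dz 0.0004 spin 1.36
 dx -0.0088 dy -0.0266 dz 0.0004 spin 1.36
 dx -0.0094 dy -0.0264 dz 0.0004 spin 1.36
 dx -0.0100 dy -0.0261 dz 0.0004 spin 1.36
 dx -0.0106 dy -0.0259 dz 0.0004 spin 1.36
 dx -0.0112 dy -0.0256 dz 0.0004 spin 1.36
 dx -0.0118 dy -0.0253 dz 0.0004 spin 1.36
 dx -0.0124 dy -0.0251 dz 0.0004 spin 1.36
 dx -0.0130 dy -0.0248 dz 0.0004 spin 1.36
```

View pics/w12.png

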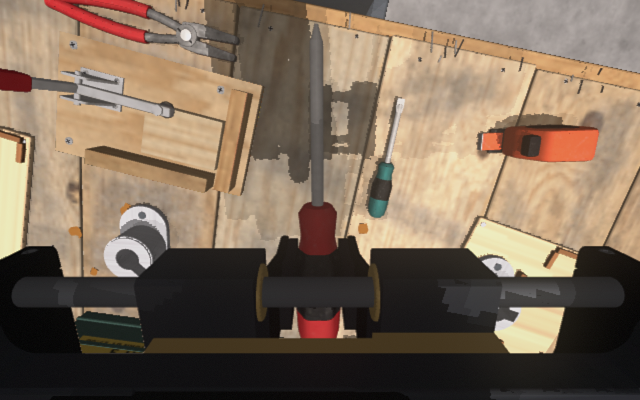

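```bash
python3 - <<'E'
from h import *
p,R,s=tool();c=cam('wrist')
for z in(-.02,-.0076,.005):print(proj(c,p+R@np.array([.1096,0,z])))
E
```

```text
[318.0397476  14.4616221]
[317.99194133  22.16631598]
[317.95107081  28.75321035]
```

Call:
arm_command --increments '[{"gripper": 10,"dx": -0.01,"dy": -0.03,"dz": -0.002,"spin": 1.36},{"gripper": 10,"dx": -0.011,"dy": -0.03,"dz": -0.002,"spin": 1.36},{"gripper": 10,"dx": -0.012,"dy": -0.03,"dz": 0,"spin": 1.36},{"gripper": 10,"dx": -0.012,"dy": -0.03,"dz": 0,"spin": 1.36},{"gripper": 10,"dx": -0.011,"dy": -0.03,"dz": 0,"spin": 1.36},{"gripper": 10,"dx": -0.01,"dy": -0.03,"dz": 0,"spin": 1.36},{"gripper": 10,"dx": -0.01,"dy": -0.03,"dz": 0,"spin": 1.36},{"gripper": 10,"dx": -0.01,"dy": -0.03,"dz": 0,"spin": 1.36}]'

```text
time: 29.75
ee_pos: [0.5521, -0.1841, 0.2076]
eef_rot: [0.002, 1.0, -0.0, -0.0]
ft_force: [0.1, 0.8, -0.2]
width: 0.021
```

```bash
python3 - <<'E'
from h import *
plan(.5813,-.3204,.20,-8.4,rows=6)
E
```

```text
pos [ 0.5521 -0.1841  0.2076] yaw -0.28 tilt [-0. -0. -1.] F [ 0.1  0.8 -0.2] w 0.021 t 29.75
 dx -0.0050 dy -0.0227 dz 0.0013 spin 1.35
 dx -0.0055 dy -0.0226 dz 0.0013 spin 1.35
 dx -0.0060 dy -0.0224 dz 0.0013 spin 1.35
 dx -0.0066 dy -0.0223 dz 0.0013 spin 1.35
 dx -0.0071 dy -0.0221 dz 0.0013 spin 1.35
 dx -0.0076 dy -0.0220 dz 0.0013 spin 1.35
```

Call:
arm_command --increments '[{"gripper": 10,"dx": -0.005,"dy": -0.0227,"dz": 0.005,"spin": 1.35},{"gripper": 10,"dx": -0.0055,"dy": -0.0226,"dz": 0.01,"spin": 1.35},{"gripper": 10,"dx": -0.006,"dy": -0.0224,"dz": 0.02,"spin": 1.35},{"gripper": 10,"dx": -0.0065,"dy": -0.0223,"dz": 0.03,"spin": 1.35},{"gripper": 10,"dx": -0.007,"dy": -0.022,"dz": 0.03,"spin": 1.35},{"gripper": 10,"dx": -0.0075,"dy": -0.022,"dz": 0.02,"spin": 1.35},{"gripper": 10,"dx": 0,"dy": 0,"dz": 0.01,"spin": 0},{"gripper": 10,"dx": 0,"dy": 0,"dz": 0,"spin": 0}]'

```text
time: 30.75
ee_pos: [0.5806, -0.3185, 0.082]
eef_rot: [0.072, 0.997, 0.0, -0.001]
ft_force: [0.4, 0.0, 0.4]
width: 0.0207
```

Call:
arm_command --increments '[{"gripper": 10,"dx": 0,"dy": 0,"dz": 0.01,"spin": 0},{"gripper": 10,"dx": 0,"dy": 0,"dz": 0.01,"spin": 0},{"gripper": 10,"dx": 0,"dy": 0,"dz": 0,"spin": 0},{"gripper": 10,"dx": 0,"dy": 0,"dz": 0,"spin": 0},{"gripper": 10,"dx": 0,"dy": 0,"dz": 0,"spin": 0},{"gripper": 10,"dx": 0,"dy": 0,"dz": 0,"spin": 0},{"gripper": 10,"dx": 0,"dy": 0,"dz": 0,"spin": 0},{"gripper": 10,"dx": 0,"dy": 0,"dz": 0,"spin": 0}]'

```text
time: 31.75
ee_pos: [0.581, -0.3194, 0.0625]
eef_rot: [0.073, 0.997, 0.0, 0.0]
ft_force: [-0.3, 0.8, -0.3]
width: 0.0211
```

```bash
python3 - <<'E'
from h import *
plan(.5813,-.3204,.012,-8.4,rows=1)
im=cams.camera('wrist');save('w13.png',im)
E
```

```text
pos [ 0.581  -0.3194  0.0625] yaw -8.34 tilt [ 0.  0. -1.] F [-0.3  0.8 -0.3] w 0.0211 t 31.75
 dx -0.0005 dy -0.0010 dz 0.0505 spin 0.06
```

View pics/w13.png

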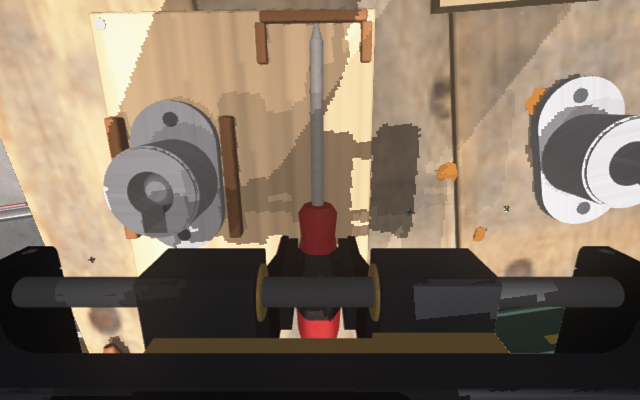

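Call:
arm_command --increments '[{"gripper": 10,"dx": -0.0005,"dy": -0.001,"dz": 0.015,"spin": 0},{"gripper": 10,"dx": 0,"dy": 0,"dz": 0.018,"spin": 0},{"gripper": 10,"dx": 0,"dy": 0,"dz": 0.01,"spin": 0},{"gripper": 10,"dx": 0,"dy": 0,"dz": 0.005,"spin": 0},{"gripper": 10,"dx": 0,"dy": 0,"dz": 0.0015,"spin": 0},{"gripper": 10,"dx": 0,"dy": 0,"dz": 0,"spin": 0},{"gripper": 10,"dx": 0,"dy": 0,"dz": 0,"spin": 0},{"gripper": 10,"dx": 0,"dy": 0,"dz": 0,"spin": 0}]'

```text
time: 32.8
ee_pos: [0.5815, -0.3205, 0.0133]
eef_rot: [0.073, 0.997, 0.0, 0.0]
ft_force: [0.1, 0.6, -0.2]
width: 0.0209
```

```bash
python3 - <<'E'
from h import *
plan(.5813,-.3204,.012,-8.4,rows=1)
E
```

```text
pos [ 0.5815 -0.3205  0.0133] yaw -8.34 tilt [ 0.001 -0.    -1.   ] F [ 0.1  0.6 -0.2] w 0.0209 t 32.8
 dx 0.0002 dy 0.0000 dz 0.0013 spin 0.06
```

Call:
arm_command --increments '[{"gripper": 10,"dx": 0,"dy": 0,"dz": 0.001,"spin": 0},{"gripper": 10,"dx": 0,"dy": 0,"dz": 0,"spin": 0},{"gripper": 48,"dx": 0,"dy": 0,"dz": 0,"spin": 0},{"gripper": 48,"dx": 0,"dy": 0,"dz": 0,"spin": 0},{"gripper": 48,"dx": 0,"dy": 0,"dz": 0,"spin": 0},{"gripper": 48,"dx": 0,"dy": 0,"dz": -0.01,"spin": 0},{"gripper": 48,"dx": 0,"dy": 0,"dz": -0.05,"spin": 0},{"gripper": 48,"dx": 0,"dy": 0,"dz": -0.06,"spin": 0}]'

```text
time: 33.8
ee_pos: [0.5807, -0.3201, 0.1333]
eef_rot: [0.073, 0.997, 0.0, -0.001]
ft_force: [1.2, -0.1, 0.2]
width: 0.0416
```

Call:
arm_command --increments '[{"gripper": 48,"dx": 0,"dy": 0.01,"dz": -0.05,"spin": 0},{"gripper": 48,"dx": 0,"dy": 0.03,"dz": -0.02,"spin": 0},{"gripper": 48,"dx": 0,"dy": 0.03,"dz": 0,"spin": 0},{"gripper": 48,"dx": 0,"dy": 0,"dz": 0,"spin": 0},{"gripper": 48,"dx": 0,"dy": 0,"dz": 0,"spin": 0},{"gripper": 48,"dx": 0,"dy": 0,"dz": 0,"spin": 0},{"gripper": 48,"dx": 0,"dy": 0,"dz": 0,"spin": 0},{"gripper": 48,"dx": 0,"dy": 0,"dz": 0,"spin": 0}]'

```text
time: 34.8
ee_pos: [0.5913, -0.2516, 0.2019]
eef_rot: [0.073, 0.997, -0.0, -0.0]
ft_force: [0.0, -0.5, -1.3]
width: 0.0418
```

```bash
python3 - <<'E'
from h import *
c=cam('wrist');im=cams.camera('wrist');save('w14.png',im);np.savez('w14.npz',im=im,K=c[0],R=c[1],t=c[2])
plan(.53,.09,.2,1.5,rows=10)
# stubby check of cabinet front
c6=None
E
```

```text
pos [ 0.5913 -0.2515  0.2019] yaw -8.37 tilt [-0.  0. -1.] F [-0.3  0.2  0.2] w 0.0418 t 34.85
 dx 0.0110 dy 0.0329 dz 0.0002 spin -0.99
 dx 0.0105 dy 0.0331 dz 0.0002 spin -0.99
 dx 0.0099 dy 0.0333 dz 0.0002 spin -0.99
 dx 0.0093 dy 0.0334 dz 0.0002 spin -0.99
 dx 0.0087 dy 0.0336 dz 0.0002 spin -0.99
 dx 0.0082 dy 0.0337 dz 0.0002 spin -0.99
 dx 0.0076 dy 0.0339 dz 0.0002 spin -0.99
 dx 0.0070 dy 0.0340 dz 0.0002 spin -0.99
 dx 0.0064 dy 0.0341 dz 0.0002 spin -0.99
 dx 0.0058 dy 0.0342 dz 0.0002 spin -0.99
```

View pics/w14.png

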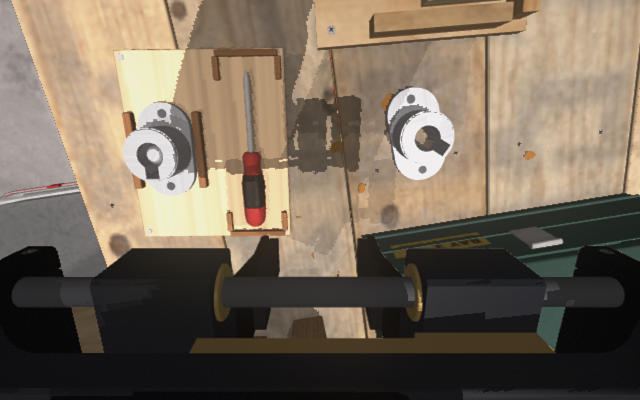

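```bash
python3 - <<'E'
from h import *
c,im=ld('w14.npz')
a=ray(c,(249,72),.0195);b=ray(c,(256,225),.0195);t=np.radians(-8.4)
m=a+(b-a)/np.linalg.norm(b-a)*.08
x=np.array([np.cos(t),np.sin(t)]);y=np.array([-x[1],x[0]]);d=m[:2]-np.array([.5516,-.316])
print(np.linalg.norm(b-a),m,'along/across',d@x,d@y,'ang',np.degrees(np.arctan2(*(b-a)[[1,0]])))
E
```

```text
0.15911161218269 [ 0.55480118 -0.31452991  0.0195    ] along/across 0.0029520858853667835 0.001921955739075867 ang -8.964657820646307
```

Call:
arm_command --increments '[{"gripper": 55,"dx": 0.011,"dy": 0.039,"dz": 0,"spin": -1},{"gripper": 55,"dx": 0.011,"dy": 0.041,"dz": 0,"spin": -1},{"gripper": 55,"dx": 0.012,"dy": 0.042,"dz": 0,"spin": -1},{"gripper": 55,"dx": 0.012,"dy": 0.042,"dz": 0,"spin": -1},{"gripper": 55,"dx": 0.012,"dy": 0.042,"dz": 0,"spin": -1},{"gripper": 55,"dx": 0.012,"dy": 0.042,"dz": 0,"spin": -1},{"gripper": 55,"dx": 0.012,"dy": 0.042,"dz": 0,"spin": -1},{"gripper": 55,"dx": 0.012,"dy": 0.042,"dz": 0,"spin": -1}]'

```text
time: 35.85
ee_pos: [0.5252, 0.0885, 0.2022]
eef_rot: [0.003, 1.0, 0.0, 0.0]
ft_force: [-0.2, 1.0, -0.4]
width: 0.048
```

```bash
python3 - <<'E'
from h import *
plan(.4353,.1177,.07,1.6,rows=5)
E
```

```text
pos [0.5252 0.0885 0.2022] yaw -0.32 tilt [ 0.  0. -1.] F [-0.2  1.  -0.4] w 0.048 t 35.85
 dx 0.0180 dy 0.0057 dz 0.0264 spin -0.38
 dx 0.0180 dy 0.0059 dz 0.0264 spin -0.38
 dx 0.0179 dy 0.0060 dz 0.0264 spin -0.38
 dx 0.0179 dy 0.0061 dz 0.0264 spin -0.38
 dx 0.0179 dy 0.0062 dz 0.0264 spin -0.38
```

Call:
arm_command --increments '[{"gripper": 55,"dx": 0.018,"dy": 0.0057,"dz": 0.026,"spin": -0.4},{"gripper": 55,"dx": 0.018,"dy": 0.006,"dz": 0.026,"spin": -0.4},{"gripper": 55,"dx": 0.018,"dy": 0.006,"dz": 0.026,"spin": -0.4},{"gripper": 55,"dx": 0.018,"dy": 0.006,"dz": 0.026,"spin": -0.4},{"gripper": 55,"dx": 0.018,"dy": 0.006,"dz": 0.026,"spin": -0.3},{"gripper": 55,"dx": 0,"dy": 0,"dz": 0,"spin": 0},{"gripper": 55,"dx": 0,"dy": 0,"dz": 0,"spin": 0},{"gripper": 55,"dx": 0,"dy": 0,"dz": 0,"spin": 0}]'

```text
time: 36.85
ee_pos: [0.4368, 0.1162, 0.0731]
eef_rot: [-0.013, 1.0, 0.0, 0.001]
ft_force: [0.4, 0.3, -0.1]
width: 0.0478
```

```bash
python3 - <<'E'
from h import *
plan(.4353,.1175,.004,1.6,rows=1)
im=cams.camera('wrist');save('w15.png',im)
c=cam('wrist');print(proj(c,[.4353,.1175,.0105]),proj(c,[.4103,.1168,.0105]),proj(c,[.3453,.1155,.0105]))
E
```

```text
pos [0.4368 0.1162 0.0731] yaw 1.52 tilt [ 0.002  0.001 -1.   ] F [ 0.4  0.3 -0.1] w 0.0478 t 36.85
 dx 0.0014 dy 0.0013 dz 0.0691 spin -0.08
[319.4083714  213.31534102] [319.38902869 179.24971063] [320.14392101  80.00961589]
```

View pics/w15.png

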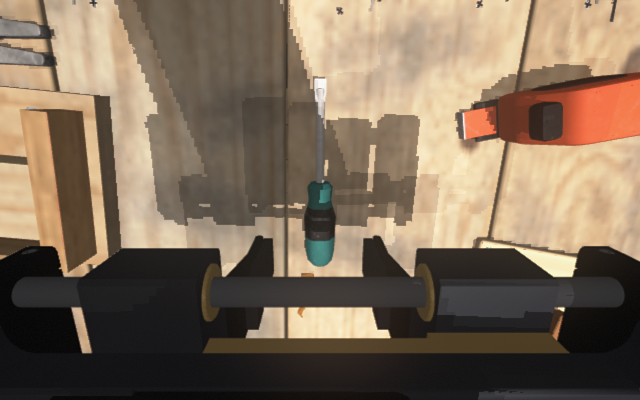

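Call:
arm_command --increments '[{"gripper": 55,"dx": 0.001,"dy": 0.001,"dz": 0.025,"spin": 0},{"gripper": 55,"dx": 0,"dy": 0,"dz": 0.03,"spin": 0},{"gripper": 55,"dx": 0,"dy": 0,"dz": 0.014,"spin": 0},{"gripper": 55,"dx": 0,"dy": 0,"dz": 0,"spin": 0},{"gripper": 10,"dx": 0,"dy": 0,"dz": 0,"spin": 0},{"gripper": 10,"dx": 0,"dy": 0,"dz": 0,"spin": 0},{"gripper": 10,"dx": 0,"dy": 0,"dz": 0,"spin": 0},{"gripper": 10,"dx": 0,"dy": 0,"dz": 0,"spin": 0}]'

```text
time: 37.9
ee_pos: [0.4345, 0.1174, 0.0034]
eef_rot: [-0.014, 1.0, 0.0, 0.0]
ft_force: [-0.4, 0.6, 3.6]
width: 0.0191
```

```bash
python3 - <<'E'
from h import *
plan(.4353,.1175,.004,1.6,rows=1)
c,im=ld('w1.npz')
# cabinet front candidates from top view
ct=cam('top')
for z in (.0,.1,.15):print(z,ray(ct,(215,149),z).round(3),ray(ct,(215,146),z).round(3))
E
```

```text
pos [0.4345 0.1174 0.0034] yaw 1.56 tilt [ 0.     0.001 -1.   ] F [-0.4  0.6  3.6] w 0.0191 t 37.9
 dx -0.0008 dy 0.0001 dz -0.0006 spin -0.04
0.0 [0.688 0.379 0.   ] [0.698 0.38  0.   ]
0.1 [0.662 0.353 0.1  ] [0.671 0.353 0.1  ]
0.15 [0.649 0.34  0.15 ] [0.657 0.34  0.15 ]
```

Call:
arm_command --increments '[{"gripper": 10,"dx": 0,"dy": 0,"dz": 0,"spin": 0},{"gripper": 10,"dx": 0,"dy": 0,"dz": 0,"spin": 0},{"gripper": 10,"dx": 0,"dy": 0,"dz": 0,"spin": 0},{"gripper": 10,"dx": 0,"dy": 0,"dz": -0.01,"spin": 0},{"gripper": 10,"dx": 0,"dy": 0,"dz": -0.04,"spin": 0},{"gripper": 10,"dx": 0,"dy": 0,"dz": -0.05,"spin": 0},{"gripper": 10,"dx": 0,"dy": 0,"dz": -0.03,"spin": 0},{"gripper": 10,"dx": 0,"dy": 0,"dz": -0.01,"spin": 0}]'

```text
time: 38.9
ee_pos: [0.4351, 0.1175, 0.145]
eef_rot: [-0.014, 1.0, 0.001, 0.001]
ft_force: [0.6, -0.2, -1.3]
width: 0.0193
```

```bash
python3 - <<'E'
from h import *
plan(.5835,.353,.14,-8.6,rows=8)
im=cams.camera('wrist');save('w16.png',im)
E
```

```text
pos [0.4351 0.1175 0.145 ] yaw 1.55 tilt [ 0.003  0.002 -1.   ] F [ 0.6 -0.2 -1.3] w 0.0193 t 38.9
 dx -0.0193 dy 0.0289 dz 0.0006 spin 1.27
 dx -0.0187 dy 0.0293 dz 0.0006 spin 1.27
 dx -0.0180 dy 0.0298 dz 0.0006 spin 1.27
 dx -0.0174 dy 0.0301 dz 0.0006 spin 1.27
 dx -0.0167 dy 0.0305 dz 0.0006 spin 1.27
 dx -0.0160 dy 0.0309 dz 0.0006 spin 1.27
 dx -0.0153 dy 0.0312 dz 0.0006 spin 1.27
 dx -0.0146 dy 0.0316 dz 0.0006 spin 1.27
```

View pics/w16.png

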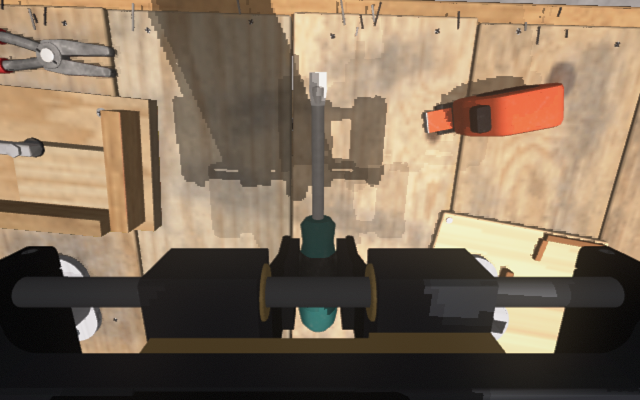

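Call:
arm_command --increments '[{"gripper": 10,"dx": -0.019,"dy": 0.029,"dz": 0,"spin": 1.27},{"gripper": 10,"dx": -0.0187,"dy": 0.0293,"dz": 0,"spin": 1.27},{"gripper": 10,"dx": -0.018,"dy": 0.0298,"dz": 0,"spin": 1.27},{"gripper": 10,"dx": -0.0174,"dy": 0.03,"dz": 0,"spin": 1.27},{"gripper": 10,"dx": -0.0167,"dy": 0.0305,"dz": 0,"spin": 1.27},{"gripper": 10,"dx": -0.016,"dy": 0.031,"dz": 0.01,"spin": 1.27},{"gripper": 10,"dx": -0.015,"dy": 0.031,"dz": 0.01,"spin": 1.27},{"gripper": 10,"dx": -0.0145,"dy": 0.0315,"dz": 0.01,"spin": 1.27}]'

```text
time: 39.95
ee_pos: [0.5818, 0.3528, 0.1106]
eef_rot: [0.075, 0.997, -0.001, -0.001]
ft_force: [0.6, -0.5, 0.3]
width: 0.0192
```

Call:
arm_command --increments '[{"gripper": 10,"dx": 0,"dy": 0,"dz": 0.02,"spin": 0},{"gripper": 10,"dx": 0,"dy": 0,"dz": 0.02,"spin": 0},{"gripper": 10,"dx": 0,"dy": 0,"dz": 0.01,"spin": 0},{"gripper": 10,"dx": 0,"dy": 0,"dz": 0,"spin": 0},{"gripper": 10,"dx": 0,"dy": 0,"dz": 0,"spin": 0},{"gripper": 10,"dx": 0,"dy": 0,"dz": 0,"spin": 0},{"gripper": 10,"dx": 0,"dy": 0,"dz": 0,"spin": 0},{"gripper": 10,"dx": 0,"dy": 0,"dz": 0,"spin": 0}]'

```text
time: 40.95
ee_pos: [0.5819, 0.3526, 0.0633]
eef_rot: [0.075, 0.997, 0.0, 0.0]
ft_force: [0.5, -0.2, -1.1]
width: 0.0196
```

```bash
python3 - <<'E'
from h import *
plan(.5827,.3531,.0115,-8.6,rows=1)
im=cams.camera('wrist');save('w17.png',im)
E
```

```text
pos [0.5819 0.3526 0.0633] yaw -8.6 tilt [ 0.  0. -1.] F [ 0.5 -0.2 -1.1] w 0.0196 t 40.95
 dx -0.0007 dy 0.0007 dz 0.0518 spin -0.00
```

View pics/w17.png

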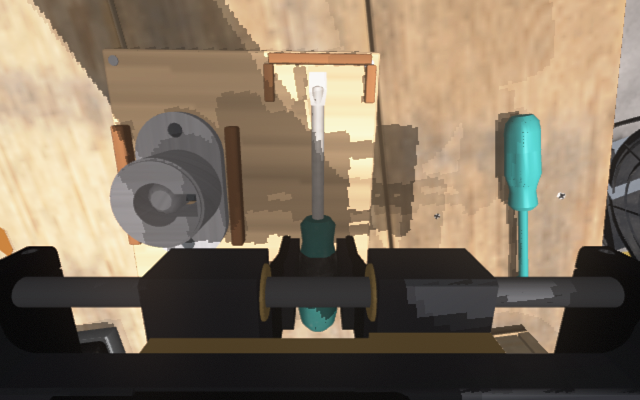

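Call:
arm_command --increments '[{"gripper": 10,"dx": -0.0007,"dy": 0.0007,"dz": 0.015,"spin": 0},{"gripper": 10,"dx": 0,"dy": 0,"dz": 0.018,"spin": 0},{"gripper": 10,"dx": 0,"dy": 0,"dz": 0.01,"spin": 0},{"gripper": 10,"dx": 0,"dy": 0,"dz": 0.005,"spin": 0},{"gripper": 10,"dx": 0,"dy": 0,"dz": 0.003,"spin": 0},{"gripper": 10,"dx": 0,"dy": 0,"dz": 0,"spin": 0},{"gripper": 10,"dx": 0,"dy": 0,"dz": 0,"spin": 0},{"gripper": 10,"dx": 0,"dy": 0,"dz": 0,"spin": 0}]'

```text
time: 42.0
ee_pos: [0.5828, 0.3532, 0.0124]
eef_rot: [0.075, 0.997, 0.0, 0.0]
ft_force: [0.2, 0.3, -0.9]
width: 0.0194
```

```bash
python3 - <<'E'
from h import *
plan(.5827,.3531,.0115,-8.6,rows=1)
E
```

```text
pos [0.5828 0.3532 0.0124] yaw -8.6 tilt [ 0.  0. -1.] F [ 0.2  0.3 -0.9] w 0.0194 t 42.0
 dx 0.0001 dy -0.0001 dz 0.0009 spin -0.00
```

Call:
arm_command --increments '[{"gripper": 10,"dx": 0,"dy": 0,"dz": 0.0007,"spin": 0},{"gripper": 10,"dx": 0,"dy": 0,"dz": 0,"spin": 0},{"gripper": 48,"dx": 0,"dy": 0,"dz": 0,"spin": 0},{"gripper": 48,"dx": 0,"dy": 0,"dz": 0,"spin": 0},{"gripper": 48,"dx": 0,"dy": 0,"dz": 0,"spin": 0},{"gripper": 48,"dx": 0,"dy": 0,"dz": -0.01,"spin": 0},{"gripper": 48,"dx": 0,"dy": 0,"dz": -0.05,"spin": 0},{"gripper": 48,"dx": 0,"dy": 0,"dz": -0.06,"spin": 0}]'

```text
time: 43.0
ee_pos: [0.5821, 0.3527, 0.1325]
eef_rot: [0.075, 0.997, -0.001, -0.001]
ft_force: [0.4, 0.8, -0.0]
width: 0.0416
```

Call:
arm_command --increments '[{"gripper": 48,"dx": 0,"dy": -0.01,"dz": -0.05,"spin": 0},{"gripper": 48,"dx": 0,"dy": -0.03,"dz": -0.05,"spin": 0},{"gripper": 48,"dx": 0,"dy": -0.04,"dz": 0,"spin": 0},{"gripper": 48,"dx": 0,"dy": -0.04,"dz": 0,"spin": 0},{"gripper": 48,"dx": 0,"dy": 0,"dz": 0,"spin": 0},{"gripper": 48,"dx": 0,"dy": 0,"dz": 0,"spin": 0},{"gripper": 48,"dx": 0,"dy": 0,"dz": 0,"spin": 0},{"gripper": 48,"dx": 0,"dy": 0,"dz": 0,"spin": 0}]'

```text
time: 44.0
ee_pos: [0.5646, 0.2352, 0.2311]
eef_rot: [0.074, 0.997, -0.0, -0.0]
ft_force: [-0.5, 0.5, 0.4]
width: 0.0422
```

```bash
python3 - <<'E'
from h import *
c=cam('wrist');im=cams.camera('wrist');save('w18.png',im);np.savez('w18.npz',im=im,K=c[0],R=c[1],t=c[2])
plan(.53,.09,.2,1.5,rows=1)
t=cams.camera('top');save('t2.png',t)
save('t2c.png',cv2.resize(t[150:280,150:510],None,fx=2.2,fy=2.2,interpolation=2))
E
```

```text
pos [0.5646 0.2351 0.2311] yaw -8.55 tilt [-0. -0. -1.] F [0.3 0.8 0.3] w 0.0417 t 44.05
 dx 0.0127 dy -0.1486 dz 0.0311 spin -10.05
```

View pics/w18.png

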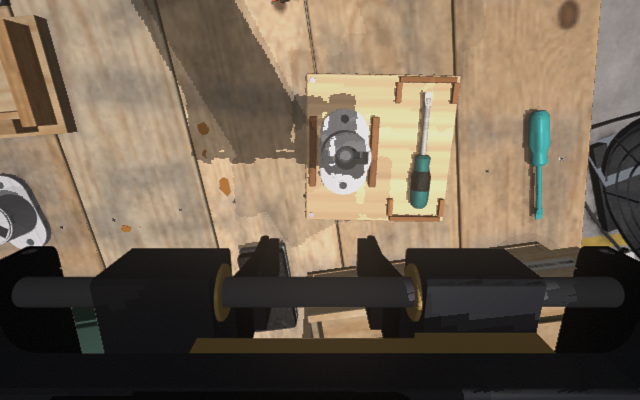

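View pics/t2c.png

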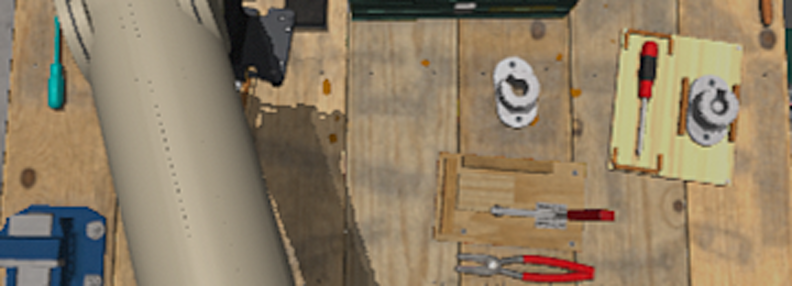

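```bash
python3 - <<'E'
from h import *
def loc(P,sh,th):
    t=np.radians(th);x=np.array([np.cos(t),np.sin(t)]);y=np.array([-x[1],x[0]]);d=P[:2]-np.array(sh);return (d@x).round(4),(d@y-.042).round(4)
def ang(a,b):return np.degrees(np.arctan2(b[1]-a[1],b[0]-a[0])).round(1)
c,_=ld('w18.npz')
a,b=ray(c,(345.5,119),.016),ray(c,(342.5,185),.016);print('cross',loc((a+b)/2,(.5453,.2677),-8.6),ang(a,b),np.linalg.norm(a-b))
a,b=ray(c,(428,93),.0185),ray(c,(420,208),.0185);m=a+(b-a)/np.linalg.norm(b-a)*.065
print('stubby',loc(m,(.5453,.2677),-8.6),ang(a,b),np.linalg.norm(a-b))
c,_=ld('w14.npz')
a,b=ray(c,(161.5,114),.016),ray(c,(171,186),.016);print('inline',loc((a+b)/2,(.5385,-.405),-8.4),ang(a,b),np.linalg.norm(a-b))
save('sc2.png',cams.camera('scene'))
E
```

```text
cross (np.float64(0.0006), np.float64(-0.0409)) -9.9 0.07536060917168175
stubby (np.float64(0.0005), np.float64(0.0497)) -7.4 0.1303206671618512
inline (np.float64(0.0004), np.float64(-0.0416)) -8.2 0.07556740056351828
```

View pics/sc2.png

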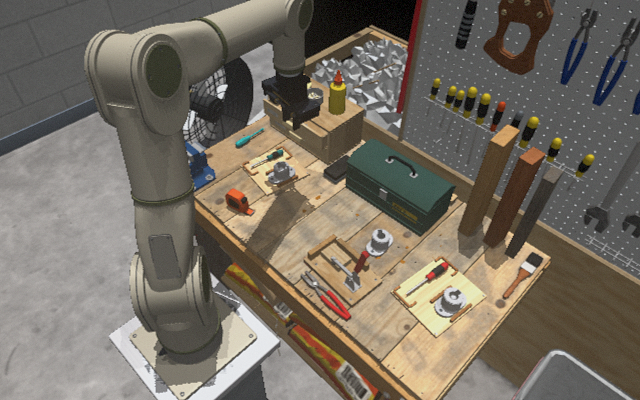

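All good: the bystanders are unmoved and everything is seated. Handing in.

```bash
python3 -c "
from h import *
print(job.close_job())"
```

```text
the job is handed in; nothing more can be done
None
```

I made up both kits and handed the job in at about 44 s of the 99 s allowed; no verdict is reported. The in-line hub and the long red screwdriver are in the longer tray. The crosswise hub and the green and black stubby screwdriver are in the shorter tray.

Checks from the wrist camera after release, in each tray's own frame:

| Part | x (mm) | y (mm) | Target y (mm) | Angle from tray |
|---|---|---|---|---|
| In-line hub | 0.4 | -41.6 | -42 | under 1° |
| Crosswise hub | 0.6 | -40.9 | -42 | about 1° |
| Long screwdriver | 3 | 50 | 48 | under 1° |
| Stubby screwdriver | 0.5 | 49.7 | 48 | about 1° |

- **Seating:** both hubs went down over shaft and key with no contact force. At release they were within about 1 mm of the floor by the tool height. I did not measure their final height separately.
- **Bystanders:** the diagonal hub, sanding block, tape measure and turquoise screwdriver look unmoved in the last scene picture. I judged this by eye. In the last top picture the arm hid the tape measure.
- **One disagreement:** the first readings of the longer tray's shaft differed by about 3 mm in y. A closer look brought them to within about 1 mm before I lowered the hub.

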